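# Load the finishing machine with ceramic balls

### The job

Get the finishing machine running: lift the bowl out of its wooden ring and seat its tapered shank fully home in the spindle, with its drive slot over the two dogs; then use the scoop to move every ceramic ball from the tray into the seated bowl, never touching the balls with the fingers. Once all the balls are in, push the start lever right over to on; leave the scoop lying flat in the middle of the cork mat, and do not disturb the other things on the bench.

Things in the scene. Friction and masses are not known exactly. Their poses are not given: they have to be found in the camera images.
- bowl: Loose finishing bowl, 0.45 kg. Origin: centre of the underside of its steel flange; z up. Below: tapered shank 40 mm long, 36.6 mm across at top, 26 at foot. Flange 72 (x) x 67 x 12 mm high with drive slot 15 mm wide, 12 high right through it along x (half a turn makes no difference). Above: grey bowl, 162 mm across. It starts in a fixed wooden ring 50 mm tall, 92 mm across.
- bowl_rim (a point): Centre of the bowl's mouth at rim height, 67 mm above the bowl's origin. Outside 162 mm across here and 148 at the bowl's floor, wall 5 mm; inner floor 49 mm below. A hub cone stands in the middle: 44 mm across at the floor, 32 mm at 7 mm below the rim.
- bowl_grip (a point): Point to pinch from above, across the bowl's y, on the upright grip bar of the bowl's hub: 88 mm above the bowl's origin. The bar is 44 mm along the bowl's x (the slot's direction), 12 mm thick in y, and reaches from 60 to 105 mm above the bowl's origin.
- machine: Fixed grey bench finishing machine. Origin: bench level under the spindle axis. Housing from x -100 to +90, y -100 to +150 mm, top at 60 mm; the spindle nose stands on it up to 105 mm. The front (x minus) looks to the robot.
- nose (a point): Centre of the spindle nose's top face, z up. Nose 76 mm across; bore tapers from 40 mm at the face to 30 mm at 45 mm depth. Two dogs 10 mm square, 8 mm high, stand on the face 30 mm either side of centre along x. Spindle turns stiffly (0.25 N m). Bowl is home when its origin is here with its x along this x, either way round; off the dogs' line it stands 8 mm high.
- switch (a joint): Start lever of the machine: 0 = off (leaning to machine -x), 1.0 rad = on (leaning to machine +x); light friction, stays where it is left.
- switch_tip (a point): Centre of the black ball (26 mm across) at the lever's tip, about 152 mm above the bench; it moves with the lever, 76 mm along machine +x from off to on, on an arc of 80 mm radius, rising 10 mm midway. The lever's block is at machine x -45, y +125 mm.
- tray: Fixed aluminium tray with the balls. Origin: bench level at its centre. Inside 240 (x) x 104 mm (y). Level floor 8 mm above the bench. At the start the balls lie towards the +x end. Side walls 45 mm, +x end wall 55 mm, -x end wall 30 mm above the bench, all 6 mm thick.
- scoop: Loose open-fronted sheet-steel scoop, 0.2 kg. Origin: centre of the floor's underside; x towards the open mouth, z up. Floor plate 62 (x) x 98 (y) x 2 mm, lip at x +31; back wall 40 mm high at x -6, so the pan is 36 mm deep in x; side walls 28 mm high. It holds about 3 balls, side by side.
- scoop_grip (a point): Point to pinch from above, across the scoop's x, on the upright wooden grip bar behind the scoop's back wall: scoop x -19, 100 mm above the floor's underside. Bar 12 mm thick in x, 40 mm wide in y, up to 130 mm above the underside.
- mat: Fixed cork mat 150 x 150 x 3 mm, the scoop's place; origin: centre of its underside, on the bench.
- ball1: White polished ceramic finishing ball, 28 mm across, 40 g, slippery; starts to roll at a slope of about 3 degrees; origin: its centre. Between 5 and 8 balls are there; the others are absent.
- ball2: White polished ceramic finishing ball, 28 mm across, 40 g, slippery; starts to roll at a slope of about 3 degrees; origin: its centre. Between 5 and 8 balls are there; the others are absent.
- ball3: White polished ceramic finishing ball, 28 mm across, 40 g, slippery; starts to roll at a slope of about 3 degrees; origin: its centre. Between 5 and 8 balls are there; the others are absent.
- ball4: White polished ceramic finishing ball, 28 mm across, 40 g, slippery; starts to roll at a slope of about 3 degrees; origin: its centre. Between 5 and 8 balls are there; the others are absent.
- ball5: White polished ceramic finishing ball, 28 mm across, 40 g, slippery; starts to roll at a slope of about 3 degrees; origin: its centre. Between 5 and 8 balls are there; the others are absent.
- ball6: White polished ceramic finishing ball, 28 mm across, 40 g, slippery; starts to roll at a slope of about 3 degrees; origin: its centre. Between 5 and 8 balls are there; the others are absent.
- ball7: White polished ceramic finishing ball, 28 mm across, 40 g, slippery; starts to roll at a slope of about 3 degrees; origin: its centre. Between 5 and 8 balls are there; the others are absent.
- ball8: White polished ceramic finishing ball, 28 mm across, 40 g, slippery; starts to roll at a slope of about 3 degrees; origin: its centre. Between 5 and 8 balls are there; the others are absent.
- comb: Bystander: black ebony harmonica comb 100 x 28 x 7 mm; origin: centre of its underside. Leave it alone.
- cover: Bystander: chromed cover plate 100 x 28 x 8 mm; origin: centre of its underside. Leave it alone.
- gauge: Bystander: brass shim gauge 90 x 14 x 6 mm; origin: centre of its underside. Leave it alone.
- holder: Bystander: knurled aluminium screw holder, upright cylinder 38 mm across, 56 mm tall; origin: centre of its underside. Leave it alone.
- harmonica: Bystander: assembled harmonica 102 x 28 x 24 mm; origin: centre of its underside. Leave it alone.
Mind the look-alikes: they are no part of the job. What is shaped like the bowl but purple is not meant.

How it is judged:
By the outcome, as a careful person would: the job done as asked, in the order asked, and still so for the second after the job is handed in, with the robot touching nothing.
Of ball1, ball2, ball3, ball4, ball5, ball6, ball7, ball8 only 5 to 8 are there at a start; the rules pass over those that are not, and their reading is None.
At some moment in a run one of scoop may be knocked a few centimetres aside while the robot is not near it.
It also fails if it takes over 210 s, if anything falls off the work surface, if the arm or the gripper's body presses on something with over 40 N, if the wrist force passes 120 N, or if a joint passes its speed limit or range.

### The arm

A 6-joint arm with a two-finger parallel gripper is mounted at the origin on the work surface. World frame = base frame: x ahead of the robot, y to its left, z up, the work surface at z = 0. Lengths are in m, angles in rad, forces in N, time in s.
With the tool pointing down it reaches from about 0.275 to 0.725 m from the base axis. Payload 5.6 kg.
Tool frame: the origin (TCP) lies at the centre of the arm's flange, where the gripper is bolted on; the fingertips stand 173 mm ahead of it and the grasp point (between the pads) lies 155 mm ahead of it; z points along the fingers, y is the line along which they close (so a half turn about z gives the same grasp; the last joint's range is limited). The gripper opens to 85 mm and grips with 20 to 120 N. Pads are 22 mm wide; open, the fingers measure 114 mm over their backs; the gripper's body (76 mm by 85 mm) begins 54 mm behind the grasp point. The pads swing forward as they close: fully open they stand 13 mm farther back than shut.
Start: joints at [-1.035, 0.255, 0.108, 0, -1.424, -0.285], TCP at [0.137, -0.533, 0.405] pointing down, gripper open.
Joint ranges: [-2.95, 2.95], [-1.21, 1.97], [-1.09, 1.5], [-2.87, 1.71], [-2.94, -0.07], [-3.05, 3.05]. Speed limits (rad/s): [2.57, 2.57, 3.14, 3.14, 3.14, 3.14].

### API

Orientations are given as a unit quaternion [w, x, y, z].
In Python, from station import manip, cams gives the robot as it stands. The module is installed in compiled form; this text tells all that it offers.
- The arm moves only by the tool step_arm, never from a script. Its argument "commands" is a list that holds one entry, the list of rows, each a list of 5 numbers: the shift along the world's x, y, z in cm, then the turn about the world's z in degrees, then the opening, from 0 (shut) to 1 (fully open). A call has 1 to 8 rows; each row shifts and turns the commanded pose from where the row before left it; what a row does not reach is not made up. A row lasts 1/10 s, in which the tool goes at most 50 mm and 8.59 degrees, less where a joint would pass 70% of its speed; a pose out of reach is approached as far as the arm can. A call is refused whole if a number of a shift passes 5 or a number of a turn 8.59, either way. A call with a gripper value outside its range is refused whole. The fingers move at their own pace and stop on an object; "grip_force" is the grip in N (left out, the last holds). Time passes only in rows, so rows that do not move let the fingers close. It gives the time, the measured TCP pose, the force, the opening and the grip force at its end, in the units of the state.
- manip.state(): the state, without advancing time (a new reading comes with each control period).
- cams.capture(name): name is "scene" or "top"; returns a dict with "color" (480x640x3 uint8, red, green, blue), "range_z" (480x640 float32, m along the optical axis (not along the pixel's ray), 0 where there is no reading), "K" (3x3 intrinsics, pixels), "pose" (4x4, takes a point from camera to world coordinates). Camera axes: x right, y down, z forward; pixel columns grow to the right and rows downward; lengths in m; the calibration is good to about 2 mm. A picture is of the moment at which its call begins.
- manip.job_done(): hands the job in; it is judged then, once.
The state is a dict: "time": time; "q": joint angles; "qd": joint speeds; "effort": joint torques, N m; "tool_pos": TCP position; "ee_rot": TCP orientation; "wrist_force": force on the tool from outside, world axes, zero at the start; "moment": the same for the moment, N m; "opening": opening from 0.0 (shut) to 1.0 (fully open); "finger_force": force on a finger pad.
Only numpy, scipy, OpenCV 4.12 (cv2) and the standard library are available. Lean on these libraries where they do the work, as an engineer would, in place of code of your own. Each camera call takes 0.05 s, during which the arm holds its last target. There are 200 camera calls.

## Working session

There is one attempt and no reset: what is moved stays moved. The work goes in short steps, Python scripts to look and compute and a tool call to move; the robot and the scene stay as the last step left them, time stands still between calls to the robot, and variables do not carry over. Pictures are saved under pics/ and viewed, at most 14 in all, crops included, and the job is handed in when it is done.

Besides the shell and the picture viewer there is one more tool, called after ">>>" as a command line: name --argument value ..., lists and objects as JSON in quotes. step_arm: Moves the arm, as the interface text tells. Its arguments: {"type":"object","properties":{"commands":{"type":"array","items":{"type":"array","items":{"type":"array","items":{"type":"number"}}}},"grip_force":{"type":"number"}},"required":["commands"]}

```bash
mkdir -p pics; cat > h.py <<'E'
import numpy as np, cv2
from station import manip, cams
def cap(n):
    c=cams.capture(n); K=c["K"];z=c["range_z"];v,u=np.mgrid[0:480,0:640]
    P=np.stack([(u-K[0,2])/K[0,0]*z,(v-K[1,2])/K[1,1]*z,z],-1)@c["pose"][:3,:3].T+c["pose"][:3,3]
    P[z==0]=np.nan
    return c,P
def save(c,fn,crop=None,s=1):
    im=c["color"][...,::-1]
    if crop: im=im[crop[1]:crop[3],crop[0]:crop[2]]
    cv2.imwrite("pics/"+fn,cv2.resize(im,None,fx=s,fy=s,interpolation=cv2.INTER_CUBIC))
E
python3 - <<'E'
from h import *
for n in("top","scene"):
    c,P=cap(n); save(c,n+"0.png"); np.savez(n+"0.npz",P=P,c=c["color"]); print(c["pose"].round(3),c["K"][0])
s=manip.state();print(s)
E
```

```text
[[ 4.000e-03 -9.880e-01  1.570e-01  3.410e-01]
 [-1.000e+00 -4.000e-03  1.000e-03 -1.050e-01]
 [-0.000e+00 -1.570e-01 -9.880e-01  1.321e+00]
 [ 0.000e+00  0.000e+00  0.000e+00  1.000e+00]] [484.23375035   0.         317.47585192]
[[-0.26   0.584 -0.769  1.615]
 [ 0.966  0.145 -0.216  0.198]
 [-0.014 -0.799 -0.601  0.968]
 [ 0.     0.     0.     1.   ]] [594.76046444   0.         308.16523491]
{'time': 0.1, 'q': array([-1.03540921e+00,  2.55661373e-01,  1.07160343e-01, -3.86176462e-04,
       -1.42390119e+00, -2.84598885e-01]), 'qd': array([ 0.00047875, -0.002853  ,  0.00292703,  0.00363954,  0.00012162,
       -0.00105331]), 'effort': array([-1.05788065e-03, -3.87602770e+01,  2.38473487e+01,  5.37777677e+00,
       -3.79249163e-03, -8.26493732e-06]), 'tool_pos': array([ 0.13651357, -0.53264038,  0.40391589]), 'ee_rot': array([-1.44899754e-04, -1.25037529e-01,  9.92151669e-01,  8.12530343e-04]), 'wrist_force': array([-0.26623574, -0.13710563,  0.95171438]), 'moment': array([-0.01355454, -0.03672548,  0.00129188]), 'finger_force': 0.0, 'opening': 1.0001000450573452}
```

View pics/top0.png

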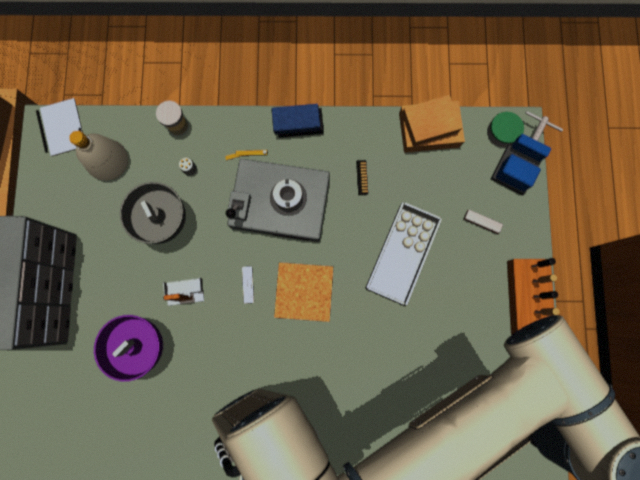

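View pics/scene0.png

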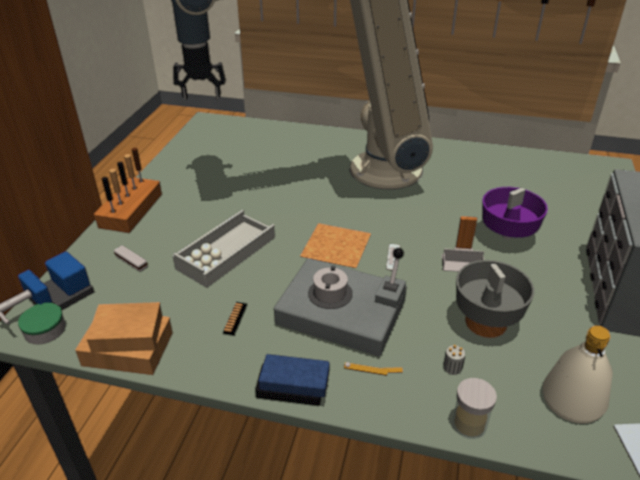

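The top view shows the bowl at (153,213), the purple decoy at (128,347), the nose at (288,194) and the switch ball at (232,212). The tray is at (404,253) with 7 balls or so at its upper end. The scoop is at (183,291), its bar on the near side, and the mat is at (304,292).

```bash
cat > m.py <<'E'
from h import *
d=np.load("top0.npz");P=d["P"];C=d["c"].astype(int)
def reg(u0,v0,u1,v1):
    m=np.zeros((480,640),bool);m[v0:v1,u0:u1]=1;return m
Z=P[...,2]
def rect(m,name):
    p=P[m][:,:2]; (c,s,a)=cv2.minAreaRect((p*1000).astype(np.float32)); print(name,m.sum(),"c",np.round(c,1),"s",np.round(s,1),"a",round(a,1),"z",np.round(np.nanpercentile(P[m][:,2],[2,50,98])*1000,1))
def circ(m,name):
    p=(P[m][:,:2]*1000).astype(np.float32); c,r=cv2.minEnclosingCircle(p); A=np.c_[2*p,np.ones(len(p))];s=np.linalg.lstsq(A,(p**2).sum(1),rcond=None)[0]
    print(name,m.sum(),"encl",np.round(c,1),round(r,1),"lsq",s[:2].round(1),"z",np.nanmedian(P[m][:,2])*1000)
if __name__=="__main__":
    b=reg(110,170,200,255)
    print("bowl zmax",np.nanmax(Z[b]))
    zs=Z[b];print(np.histogram(zs[~np.isnan(zs)],bins=np.arange(0,.2,.01)))
    m=reg(225,150,335,245)
    print(np.histogram(Z[m],bins=np.arange(0,.2,.01)))
    rect(m&(Z>.052)&(Z<.066),"housing")
    n=reg(265,172,312,218); circ(n&(Z>.095)&(Z<.109),"nose"); rect(n&(Z>.1085),"dogs")
    t=m&(Z>.135); print("tip",P[t].mean(0),P[t].max(0),t.sum())
    t=reg(355,195,450,310); rect(t&(Z>.02),"tray walls");rect(t&(Z>.006),"tray all")
    h=(C[...,0]-C[...,2]>60)
    rect(reg(265,255,340,330)&h,"mat")
    s=reg(150,270,215,315); print(np.histogram(Z[s],bins=np.arange(-.01,.2,.01)))
    rect(s&(Z>.11),"bar");rect(s&(Z>.015)&(Z<.05),"scoopwalls")
    c=d["c"]; 
    tiles=[c[v:v+100,u:u+100] for u,v in((105,165),(140,245),(238,144),(360,195))]
    im=np.vstack([np.hstack(tiles[:2]),np.hstack(tiles[2:])]);cv2.imwrite("pics/tiles.png",cv2.resize(im[...,::-1],None,fx=3,fy=3,interpolation=cv2.INTER_CUBIC))
E
python3 m.py
```

```text
bowl zmax 0.15770991339194307
(array([1069,   31,   45,   40,   30,   21, 1613,  330,  203,  223,  255,
        449,   30,   15,   32,   71,    0,    0,    0]), array([0.  , 0.01, 0.02, 0.03, 0.04, 0.05, 0.06, 0.07, 0.08, 0.09, 0.1 ,
       0.11, 0.12, 0.13, 0.14, 0.15, 0.16, 0.17, 0.18, 0.19]))
(array([1108,   42,   62,   59,   85, 3869, 1468,   95,  341,  138,  415,
         27,    4,    2,    2,   47,   41,    0,    0]), array([0.  , 0.01, 0.02, 0.03, 0.04, 0.05, 0.06, 0.07, 0.08, 0.09, 0.1 ,
       0.11, 0.12, 0.13, 0.14, 0.15, 0.16, 0.17, 0.18, 0.19]))
housing 5255 c [6.583e+02 4.000e-01] s [249.5 191.9] a 81.6 z [53.3 58.4 63.9]
nose 455 encl [660.3 -25. ] 37.8 lsq [659.5 -24.9] z 103.31410707177291
dogs 30 c [662.6 -15.2] s [49.  64.3] a 74.9 z [108.6 111.4 114.7]
tip [0.59523215 0.10997033 0.1589762 ] [0.60905639 0.12426872 0.16609631] 90
tray walls 1541 c [ 514.4 -335.2] s [117.  253.3] a 66.5 z [21.3 33.7 54.7]
tray all 3169 c [ 526. -326.] s [303.7 235.6] a 0.6 z [ 6.1 17.8 52.7]
mat 3064 c [413.5 -66.6] s [147.1 152.3] a 84.6 z [-4.1  1.2  6.8]
(array([1904,  729,   34,   45,   46,   14,    7,    7,    8,    8,   13,
          7,   11,   74,    8,    0,    0,    0,    0,    0]), array([-0.01,  0.  ,  0.01,  0.02,  0.03,  0.04,  0.05,  0.06,  0.07,
        0.08,  0.09,  0.1 ,  0.11,  0.12,  0.13,  0.14,  0.15,  0.16,
        0.17,  0.18,  0.19]))
bar 93 c [392.5 253. ] s [12.1 39.7] a 7.4 z [111.  126.5 130.9]
scoopwalls 124 c [413.8 257. ] s [ 55.6 100.4] a 6.9 z [15.6 29.5 47.7]
```

View pics/tiles.png

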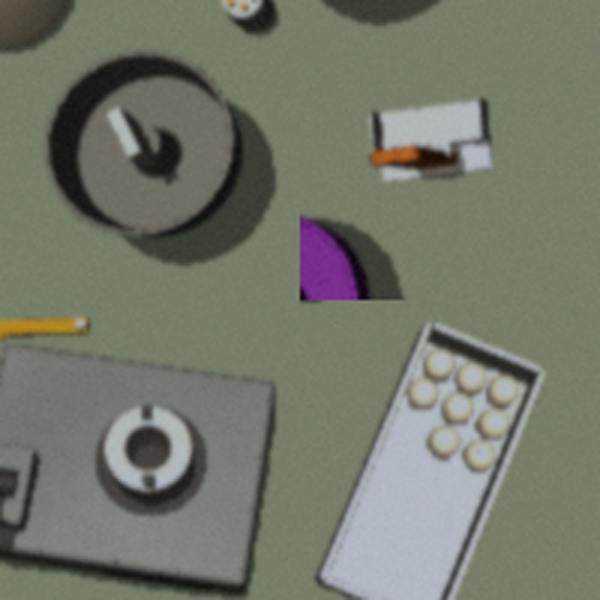

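The tiles show 8 balls at the tray's +x end. The bowl's bar runs up-left to down-right. The dogs lie nearly vertical in the image, so the spindle is turned relative to the housing. The scoop's mouth faces up in the image (+x).

```bash
cat >> h.py <<'E'
def plane(c,uv,z):
    K=c["K"];T=c["pose"];uv=np.atleast_2d(uv)
    r=np.c_[(uv[:,0]-K[0,2])/K[0,0],(uv[:,1]-K[1,2])/K[1,1],np.ones(len(uv))]@T[:3,:3].T
    return T[:3,3]+r*((z-T[2,3])/r[:,2])[:,None]
E
python3 - <<'E'
from m import *
c,_=cap("top")
b=reg(110,170,200,255)
rect(b&(Z>.148),"bowl bar top")
circ(b&(Z>.112)&(Z<.125),"rim")
g=C.mean(-1)
from h import plane
# rim outer silhouette : dark/grey vs. mat not easy; bar by brightness at top plane
mb=reg(135,195,165,225)&(g>150); v,u=np.nonzero(mb); p=plane(c,np.c_[u,v],.155)[:,:2]*1000
print("bar bright",cv2.minAreaRect(p.astype(np.float32)))
# nose ring: bright; find dogs (dark inside ring)
n=reg(265,172,312,218)
mn=n&(g>140); cl=cv2.morphologyEx(mn.astype(np.uint8),cv2.MORPH_CLOSE,np.ones((7,7)));
v,u=np.nonzero(mn);p=plane(c,np.c_[u,v],.105)[:,:2]*1000;print("nose bright",cv2.minEnclosingCircle(p.astype(np.float32)))
N=np.array([659.8,-25.])
v,u=np.nonzero(n);p=plane(c,np.c_[u,v],.113)[:,:2]*1000-N
r=np.hypot(*p.T);a=np.degrees(np.arctan2(p[:,1],p[:,0]))
for k in(0,180):
    da=(a-k+180)%360-180; s=(r>24)&(r<37)&(abs(da)<40)
    w=np.clip(150-g[v,u],0,None)*s; print("dog",k,(w*da).sum()/w.sum(),(w[:,None]*p).sum(0)/w.sum(),w.sum())
E
```

```text
bowl bar top 88 c [606.3 319.9] s [43.6 12.3] a 29.9 z [148.5 152.5 156.6]
rim 385 encl [606.7 320.8] 81.1 lsq [606.4 320.5] z 115.23416065873904
bar bright ((607.04052734375, 320.70904541015625), (39.043888092041016, 8.673739433288574), 28.761442184448242)
nose bright ((661.170654296875, -24.302644729614258), 36.79446792602539)
dog 0 0.8155884541817838 [30.86534121  0.34875104] 1307.6666666666667
dog 180 3.2867246942853234 [-30.66521878  -1.82560978] 1275.0
```

>>> step_arm --commands '[[[2.35, 4.26, 0, 0.75, 1], [2.35, 4.26, 0, 0.75, 1], [2.35, 4.26, 0, 0.75, 1], [2.35, 4.26, 0, 0.75, 1], [2.35, 4.26, 0, 0.75, 1], [2.35, 4.26, 0, 0.75, 1], [2.35, 4.26, 0, 0.75, 1], [2.35, 4.26, 0, 0.75, 1]]]' --grip_force 60

```text
time: 0.95
tool_pos: [0.3247, -0.1901, 0.4048]
ee_rot: [0.0, -0.177, 0.984, -0.0]
wrist_force: [1.5, -0.4, 1.1]
opening: 1.0
finger_force: 0.0
```

>>> step_arm --commands '[[[2.35, 4.26, 0, 0.75, 1], [2.35, 4.26, 0, 0.75, 1], [2.35, 4.26, 0, 0.75, 1], [2.35, 4.26, 0, 0.75, 1], [2.35, 4.26, 0, 0.75, 1], [2.35, 4.26, 0, 0.75, 1], [2.35, 4.26, 0, 0.75, 1], [2.35, 4.26, 0, 0.75, 1]]]'

```text
time: 1.75
tool_pos: [0.513, 0.1508, 0.4045]
ee_rot: [-0.0, -0.229, 0.974, -0.0]
wrist_force: [0.3, 0.1, 0.7]
opening: 1.001
finger_force: 0.0
```

>>> step_arm --commands '[[[2.35, 4.26, 0, 0.75, 1], [2.35, 4.26, 0, 0.75, 1], [2.35, 4.26, 0, 0.75, 1], [2.35, 4.26, 0, 0.75, 1], [0, 0, 0, 0, 1], [0, 0, 0, 0, 1]]]'

```text
time: 2.35
tool_pos: [0.607, 0.3205, 0.4021]
ee_rot: [-0.002, -0.254, 0.967, -0.001]
wrist_force: [-1.0, -0.1, 0.4]
opening: 1.003
finger_force: 0.0
```

```bash
cat >> h.py <<'E'
from scipy.spatial.transform import Rotation as R
def yaw(s):
    w,x,y,z=s["ee_rot"];v=R.from_quat([x,y,z,w]).as_matrix();return np.degrees(np.arctan2(v[1,1],v[0,1]))
def st(tx=None,ty=None,tz=None,ta=None):
    s=manip.state();p=s["tool_pos"]*1000
    print("t",round(s["time"],2),"p",p.round(1),"closeyaw",yaw(s).round(2),"q",s["q"].round(2),"F",s["wrist_force"].round(1),"op",round(s["opening"],3),"ff",round(float(s["finger_force"]),1))
    if tx is not None: print("go cm",((np.array([tx,ty,tz])-p)/10).round(2),"turn",round((ta-yaw(s)+90)%180-90,2))
E
python3 -c "
from h import *;st(606.5,320.5,293,119.5)"
```

```text
t 2.35 p [607.  320.5 402.1] closeyaw 119.43 q [ 0.71  0.54  0.53 -0.   -1.57 -1.77] F [-1.  -0.1  0.4] op 1.003 ff 0.0
go cm [ -0.05  -0.   -10.91] turn 0.07
```

>>> step_arm --commands '[[[0, 0, -3.5, 0, 1], [0, 0, -3.5, 0, 1], [0, 0, -2.5, 0, 1], [0, 0, -1.4, 0, 1], [0, 0, 0, 0, 0], [0, 0, 0, 0, 0], [0, 0, 0, 0, 0], [0, 0, 0, 0, 0]]]'

```text
time: 3.15
tool_pos: [0.6067, 0.3191, 0.2974]
ee_rot: [0.001, -0.253, 0.967, 0.0]
wrist_force: [0.1, -0.7, -0.2]
opening: 0.333
finger_force: 0.0
```

>>> step_arm --commands '[[[0, 0, 0, 0, 0], [0, 0, 0, 0, 0], [0, 0, 1, 0, 0], [0, 0, 1, 0, 0], [0, 0, 1, 0, 0], [0, 0, 2, 0, 0], [0, 0, 2, 0, 0], [0, 0, 0, 0, 0]]]'

```text
time: 3.95
tool_pos: [0.6071, 0.3192, 0.37]
ee_rot: [0.004, -0.253, 0.967, 0.001]
wrist_force: [0.4, -0.4, -3.9]
opening: 0.136
finger_force: 60.5
```

```bash
python3 -c "
from h import *;st()
c,P=cap('top');save(c,'lift.png',(90,130,330,250),3)
d=P[...,2];m=np.zeros((480,640),bool);m[150:255,110:215]=1
print(np.nanpercentile(d[m],[97,99]))"
```

```text
t 3.95 p [607.1 319.2 370. ] closeyaw 119.37 q [ 0.71  0.54  0.45  0.   -1.47 -1.77] F [ 0.4 -0.4 -3.9] op 0.136 ff 60.5
[0.42182563 0.45148779]
```

View pics/lift.png

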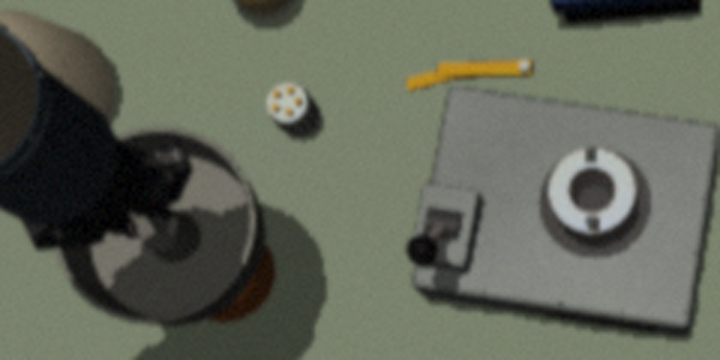

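>>> step_arm --commands '[[[0, 0, 2.5, 0, 0], [0, 0, 3, 0, 0], [0, 0, 2.5, 0, 0], [0.3, -1.4, 1.5, -2.4, 0], [0.4, -3, 0, -2.5, 0], [0.5, -3, 0, -2.5, 0], [0.5, -3, 0, -2.5, 0], [0.5, -3, 0, -2.5, 0]]]'

```text
time: 4.8
tool_pos: [0.6286, 0.1842, 0.459]
ee_rot: [-0.001, -0.147, 0.989, -0.0]
wrist_force: [0.4, -0.1, -4.0]
opening: 0.133
finger_force: 60.2
```

>>> step_arm --commands '[[[0.5, -3, 0, -2.5, 0], [0.5, -3, 0, -2.5, 0], [0.5, -3, 0, -2.5, 0], [0.5, -3, 0, -2.5, 0], [0.5, -3, 0, -2.5, 0], [0.5, -3, 0, -2.5, 0], [0.6, -2, 0, 0, 0], [0, -1, 0, 0, 0]]]'

```text
time: 5.6
tool_pos: [0.665, -0.0266, 0.4586]
ee_rot: [-0.002, -0.016, 1.0, -0.0]
wrist_force: [0.3, 0.4, -4.2]
opening: 0.133
finger_force: 60.2
```

>>> step_arm --commands '[[[0, 0, 0, 0, 0], [0, 0, 0, 0, 0]]]'

```text
time: 5.8
tool_pos: [0.6645, -0.0242, 0.4599]
ee_rot: [-0.001, -0.017, 1.0, 0.0]
wrist_force: [0.2, 0.5, -4.2]
opening: 0.132
finger_force: 60.3
```

```bash
python3 -c "
from h import *;st(660.2,-25.4,460,92)
c,P=cap('scene');save(c,'nose.png',(230,130,470,350),3)"
```

```text
t 5.8 p [664.5 -24.2 459.9] closeyaw 91.99 q [ 0.2   0.5   0.6  -0.   -1.68 -1.73] F [ 0.2  0.5 -4.2] op 0.132 ff 60.3
go cm [-0.43 -0.12  0.01] turn 0.01
```

View pics/nose.png

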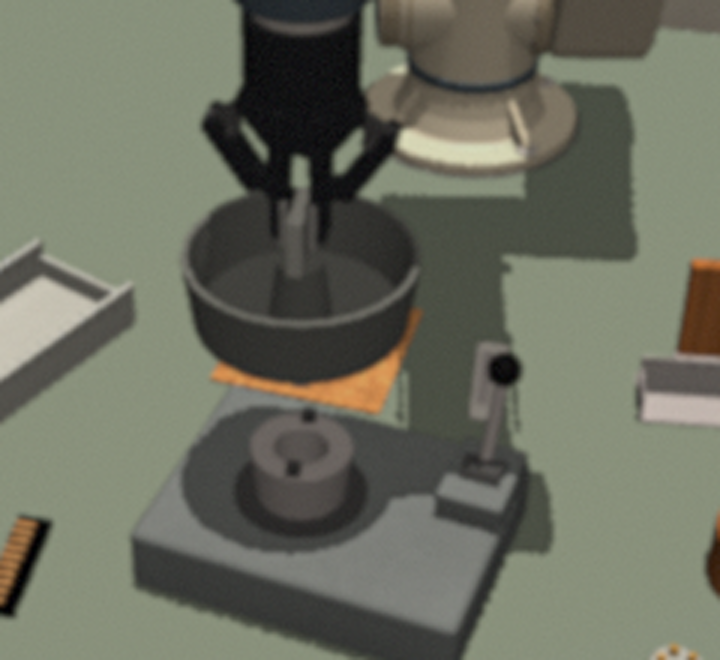

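The bowl hangs above the nose with the dogs visible at crop (307,416) and (292,468). It needs a −4 mm correction in x, then the descent.

>>> step_arm --commands '[[[-0.43, -0.12, -1, 0, 0], [0, 0, -3, 0, 0], [0, 0, -2, 0, 0], [0, 0, -1, 0, 0], [0, 0, -1, 0, 0], [0, 0, -0.8, 0, 0], [0, 0, -0.8, 0, 0], [0, 0, 0, 0, 0]]]'

```text
time: 6.65
tool_pos: [0.6601, -0.0258, 0.3636]
ee_rot: [-0.001, -0.017, 1.0, 0.0]
wrist_force: [-0.6, -0.1, -4.8]
opening: 0.135
finger_force: 60.1
```

```bash
python3 -c "
from h import *;st(660.2,-25.4,348,92)"
```

```text
t 6.65 p [660.1 -25.8 363.6] closeyaw 91.97 q [ 0.2   0.49  0.35 -0.   -1.43 -1.73] F [-0.6 -0.1 -4.8] op 0.135 ff 60.1
go cm [ 0.01  0.04 -1.56] turn 0.03
```

>>> step_arm --commands '[[[0, 0, -0.5, 0, 0], [0, 0, -0.4, 0, 0], [0, 0, -0.2, 0, 0], [0, 0, -0.2, 0, 0], [0, 0, 0, 0, 0]]]'

```text
time: 7.15
tool_pos: [0.6603, -0.0259, 0.3517]
ee_rot: [0.0, -0.017, 1.0, 0.0]
wrist_force: [-0.2, -0.2, -3.6]
opening: 0.133
finger_force: 60.2
```

>>> step_arm --commands '[[[0, 0, -0.2, 0, 0], [0, 0, -0.1, 0, 0], [0, 0, 0, 0, 0], [0, 0, 0, 0, 0]]]'

```text
time: 7.55
tool_pos: [0.66, -0.0258, 0.3514]
ee_rot: [0.002, -0.017, 1.0, -0.0]
wrist_force: [-3.9, 3.1, 6.7]
opening: 0.131
finger_force: 61.9
```

```bash
python3 -c "
from h import *;st(660.2,-25.4,348,92)"
```

```text
t 7.55 p [660.  -25.8 351.4] closeyaw 92.0 q [ 0.2   0.49  0.33  0.   -1.4  -1.73] F [-3.9  3.1  6.7] op 0.131 ff 61.9
go cm [ 0.02  0.04 -0.34] turn -0.0
```

>>> step_arm --commands '[[[0, 0, -0.3, 0, 0], [0, 0, -0.2, 0, 0], [0, 0, 0, 0, 0]]]'

```text
time: 7.85
tool_pos: [0.6596, -0.0255, 0.3512]
ee_rot: [0.004, -0.018, 1.0, -0.0]
wrist_force: [-11.6, 6.2, 23.7]
opening: 0.128
finger_force: 64.8
```

>>> step_arm --commands '[[[0, 0, 0.4, 0, 1], [0, 0, 0, 0, 1], [0, 0, 0, 0, 1], [0, 0, 0, 0, 1], [0, 0, 0, 0, 1], [0, 0, 4, 0, 1], [0, 0, 4, 0, 1], [0, 0, 2, 0, 1]]]'

```text
time: 8.65
tool_pos: [0.6602, -0.0264, 0.4516]
ee_rot: [0.003, -0.017, 1.0, -0.0]
wrist_force: [-0.1, -0.0, 1.0]
opening: 1.0
finger_force: 0.0
```

>>> step_arm --commands '[[[-2, 3, 0, 0, 1], [-4, 3, 0, 0, 1], [-4, 3, 0, 0, 1], [-4, 3, 0, 0, 1], [-4, 3, 0, 0, 1], [-3, 3, 0, 0, 1], [0, 3, 0, 0, 1], [0, 0, 0, 0, 1]]]'

```text
time: 9.45
tool_pos: [0.4493, 0.1864, 0.4476]
ee_rot: [0.0, -0.019, 1.0, 0.0]
wrist_force: [0.4, -0.3, -0.2]
opening: 1.001
finger_force: 0.0
```

```bash
python3 - <<'E'
from m import *
st=__import__("h").st; st(392.5,253,256.5,7.4)
c,P0=cap("top"); n=5
S=[cap("top")[1] for _ in range(n)]; P[:]=np.nanmean(S,0); C[:]=c["color"]
b=reg(240,140,340,240)
circ(b&(Z>.166)&(Z<.176),"rim"); rect(b&(Z>.2),"bar"); print(np.nanpercentile(Z[b],[50,90,99]), Z[b&(Z>.166)&(Z<.178)].mean())
s=reg(150,260,225,325); rect(s&(Z>.11),"sbar"); rect(s&(Z>.012)&(Z<.05),"walls")
save(c,"seat.png",(140,110,380,340),3)
E
```

```text
t 9.45 p [449.3 186.4 447.6] closeyaw 92.18 q [ 0.72  0.12  0.05 -0.   -1.5  -2.25] F [ 0.4 -0.3 -0.2] op 1.001 ff 0.0
go cm [ -5.68   6.66 -19.11] turn -84.78
rim 446 encl [661.2 -26.3] 80.7 lsq [661.  -26.5] z 170.0162508364866
bar 95 c [660.8 -26.6] s [44.   9.9] a 0.3 z [203.5 208.1 209.9]
[0.05808059 0.14495059 0.1913447 ] 0.1699238945375104
sbar 1041 c [430.2 193. ] s [ 56.5 174.1] a 15.4 z [125.6 464.8 590.7]
walls 132 c [413.8 257.1] s [55.4 98.7] a 7.1 z [12.8 26.3 46.8]
```

View pics/seat.png

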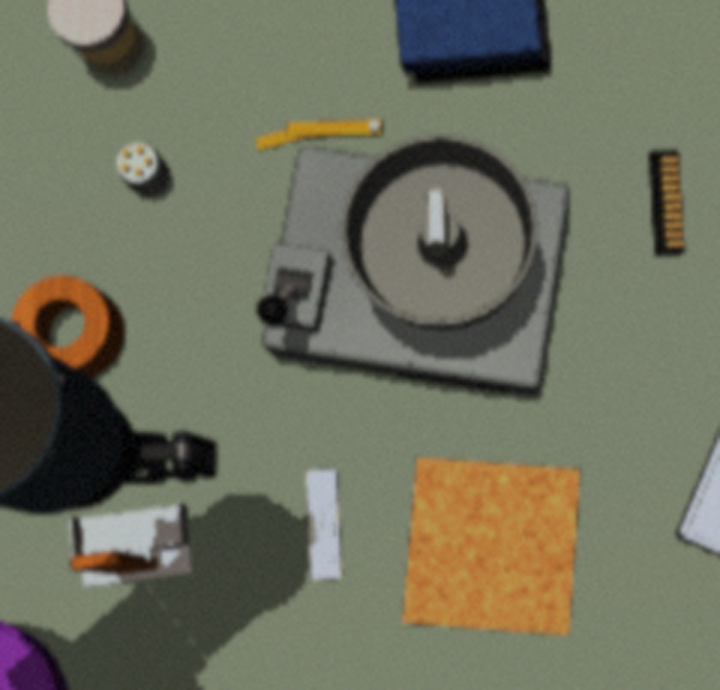

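The bowl is seated: its rim reads 170 mm and its bar yaw is about 0–2°, in line with the dogs. Next is the scoop.

>>> step_arm --commands '[[[-0.7, 0.8, 0, 8, 1], [-0.7, 0.8, 0, 8, 1], [-0.7, 0.8, 0, 8, 1], [-0.7, 0.8, 0, 8, 1], [-0.7, 0.8, 0, 8, 1], [-0.7, 0.8, 0, 8, 1], [-0.7, 0.8, 0, 8, 1], [-0.8, 1, 0, 8, 1]]]'

```text
time: 10.55
tool_pos: [0.3934, 0.2496, 0.4477]
ee_rot: [0.0, -0.546, 0.838, -0.0]
wrist_force: [-0.1, 0.9, -0.0]
opening: 0.999
finger_force: 0.0
```

>>> step_arm --commands '[[[0, 0, -1, 8, 1], [0, 0, -2, 8, 1], [0, 0, -2, 8, 1], [0, 0, -2, 7, 1], [0, 0, 0, 0, 1], [0, 0, 0, 0, 1]]]'

```text
time: 11.15
tool_pos: [0.3937, 0.2496, 0.3782]
ee_rot: [0.0, 0.747, -0.664, 0.0]
wrist_force: [-0.3, 1.1, -0.2]
opening: 0.996
finger_force: 0.0
```

```bash
python3 -c "
from h import *;st(392.5,253,256,7.2)"
```

```text
t 11.15 p [393.7 249.6 378.2] closeyaw -173.27 q [ 0.9   0.1  -0.15  0.   -1.32 -0.79] F [-0.3  1.1 -0.2] op 0.996 ff 0.0
go cm [ -0.12   0.34 -12.22] turn 0.47
```

>>> step_arm --commands '[[[-0.12, 0.34, -3, 0.5, 1], [0, 0, -4, 0, 1], [0, 0, -3.5, 0, 1], [0, 0, -1.7, 0, 1], [0, 0, 0, 0, 1], [0, 0, 0, 0, 0], [0, 0, 0, 0, 0], [0, 0, 0, 0, 0]]]'

```text
time: 11.95
tool_pos: [0.3925, 0.2538, 0.2572]
ee_rot: [-0.002, 0.752, -0.66, 0.0]
wrist_force: [0.5, 0.5, -0.4]
opening: 0.514
finger_force: 0.0
```

>>> step_arm --commands '[[[0, 0, 0, 0, 0], [0, 0, 0, 0, 0], [0, 0, 0, 0, 0], [0, 0, 0, 0, 0]]]'

```text
time: 12.35
tool_pos: [0.3923, 0.2536, 0.2563]
ee_rot: [-0.001, 0.752, -0.659, 0.0]
wrist_force: [0.4, 0.5, 4.7]
opening: 0.131
finger_force: 59.3
```

```bash
python3 -c "
from h import *;st(392.5,253,256,7.2)"
```

```text
t 12.35 p [392.3 253.6 256.3] closeyaw -172.52 q [ 0.91  0.2  -0.37  0.   -1.01 -0.78] F [0.4 0.5 4.7] op 0.131 ff 59.3
go cm [ 0.02 -0.06 -0.03] turn -0.28
```

```bash
python3 - <<'E'
from m import *
from h import plane,st
G=[];S=[]
for _ in range(6):
    c,p=cap("top");G.append(c["color"].astype(float));S.append(p)
g=np.mean(G,0);PP=np.nanmean(S,0);np.savez("avg.npz",g=g,P=PP)
# tray mask: aluminium = not green: use blue-vs-green
m=reg(355,195,450,312)&((g[...,2]-g[...,1]>-3))
v,u=np.nonzero(cv2.morphologyEx(m.astype(np.uint8),cv2.MORPH_OPEN,np.ones((3,3))))
m2=(m*255).astype(np.uint8);cv2.imwrite("pics/mask.png",np.hstack([cv2.resize(m2[190:315,350:455],None,fx=4,fy=4)]))
uv=np.c_[u,v].astype(float)
hull=cv2.convexHull(uv.astype(np.float32))[:,0]
def edge(z,yaw,sgn):
    p=plane(c,uv,z)[:,:2]*1000; n=np.array([-np.sin(np.radians(yaw)),np.cos(np.radians(yaw))]); x=np.array([n[1],-n[0]])
    a=p@x; d=sgn*(p@n); a0=np.median(a); out=[]
    for lo in range(-90,90,12):
        k=(a-a0>lo)&(a-a0<lo+12); out.append((lo+6,np.max(d[k])*sgn))
    out=np.array(out);f=np.polyfit(out[:,0],out[:,1],1);r=out[:,1]-np.polyval(f,out[:,0]);ok=abs(r)<3;f=np.polyfit(out[ok,0],out[ok,1],1)
    return np.degrees(f[0]),f[1],r.std(),ok.sum()
for y in(-23.5,):
    print("left z0",edge(0,y,1),"right z45",edge(.045,y,-1))
# depth: wall tops
P[:]=PP
t=reg(355,195,450,310); n=np.array([np.sin(np.radians(23.5)),np.cos(np.radians(23.5))]);x=np.array([n[1],-n[0]])
q=PP[t&(Z>.036)&(Z<.049)][:,:2]*1000-[514.4,-335.2];a=q@x;d=q@n
for s in(1,-1):
    k=(d*s>45)&(abs(a)<110);print("wall",s,k.sum(),np.median(d[k]),np.polyfit(a[k],d[k],1),d[k].min(),d[k].max())
k=PP[t&(Z>.048)][:,:2]*1000-[514.4,-335.2];print("end wall x",np.median(k@x),(k@x).min(),(k@x).max(),np.polyfit(k@n,k@x,1))
E
```

```text
left z0 (np.float64(-0.015864479373631075), np.float64(-45.84487837359614), np.float64(0.29281591660536965), np.int64(15)) right z45 (np.float64(0.8821524793633417), np.float64(-157.89327218714772), np.float64(0.46878004396500844), np.int64(15))
wall 1 194 55.34645209258575 [1.55899658e-03 5.52829020e+01] 51.95913003382004 58.305019429710775
wall -1 218 -54.315677291294094 [ 2.22225886e-03 -5.44030858e+01] -58.009082289745606 -51.48243880078626
end wall x 121.8941273259791 118.90872913000676 125.516591363189 [-2.16023059e-03  1.21994360e+02]
```

>>> step_arm --commands '[[[0, 0, 1, 0, 0], [0, 0, 2, 0, 0], [0, 0, 3, 0, 0], [0, 0, 3, 0, 0], [0, 0, 3, 0, 0], [0, 0, 2, 0, 0], [0, 0, 0, 0, 0]]]'

```text
time: 13.35
tool_pos: [0.3922, 0.2535, 0.3983]
ee_rot: [-0.002, 0.752, -0.66, 0.0]
wrist_force: [0.4, 0.5, -3.0]
opening: 0.132
finger_force: 58.7
```

>>> step_arm --commands '[[[0.2, -2, 0, -1, 0], [0.4, -4, 0, -2, 0], [0.4, -4, 0, -2, 0], [0.4, -4, 0, -2, 0], [0.4, -4, 0, -2, 0], [0.4, -4, 0, -2, 0], [0.4, -4, 0, -2, 0], [0.4, -4, 0, -2, 0]]]'

```text
time: 14.15
tool_pos: [0.4212, -0.0481, 0.3942]
ee_rot: [-0.001, -0.659, 0.752, 0.001]
wrist_force: [0.9, 0.6, -1.3]
opening: 0.128
finger_force: 58.7
```

>>> step_arm --commands '[[[0.4, -4, 0, -2, 0], [0.4, -4, 0, -2, 0], [0.4, -4, 0, -2, 0], [0.4, -4, 0, -2, 0], [0.4, -4, 0, -2, 0], [0.4, -4, 0, -2, 0], [0.5, -3, 0, -3, 0], [0.2, -2, 0, -2, 0]]]'

```text
time: 14.95
tool_pos: [0.4527, -0.3384, 0.3931]
ee_rot: [-0.001, -0.539, 0.842, 0.002]
wrist_force: [-0.0, 1.0, -2.0]
opening: 0.129
finger_force: 58.7
```

>>> step_arm --commands '[[[0, -1, 0, 0, 0], [0, 0, 0, 0, 0], [0, 0, 0, 0, 0]]]'

```text
time: 15.25
tool_pos: [0.4528, -0.346, 0.3948]
ee_rot: [-0.0, -0.541, 0.841, 0.001]
wrist_force: [0.2, -0.3, -1.9]
opening: 0.131
finger_force: 58.7
```

```bash
python3 -c "
from h import *;st(451.9,-308.4,266,-23.4)
d=np.load('avg.npz');c,_=cap('top');g=d['g']
m=np.zeros((480,640),np.uint8);m[195:312,355:450]=1
w=((g[...,0]-g[...,2]>5)&(g.mean(-1)>120)&(m>0)).astype(np.uint8)
n,l,s,ce=cv2.connectedComponentsWithStats(w)
a=np.radians(-23.4);X=np.array([np.cos(a),np.sin(a)]);N=np.array([-X[1],X[0]])
for i in range(1,n):
    if s[i,4]>20:
        p=plane(c,ce[i],.028)[0,:2]*1000-[514.6,-334.8];print(s[i,4],(p@X).round(1),(p@N).round(1))
"
```

```text
t 15.25 p [ 452.8 -346.   394.8] closeyaw 155.5 q [-0.38  0.3   0.14 -0.   -1.42 -0.05] F [ 0.2 -0.3 -1.9] op 0.131 ff 58.7
go cm [ -0.09   3.76 -12.88] turn 1.1
27 135.7 29.7
33 133.9 -38.0
180 99.8 -0.2
64 68.8 35.4
58 68.5 1.3
126 52.1 -33.7
41 40.2 -61.7
56 36.7 0.9
```

>>> step_arm --commands '[[[0, 1.76, 0, 0.5, 0], [-0.09, 2, -2, 0.6, 0], [0, 0, -4, 0, 0], [0, 0, -2.4, 0, 0], [0, 0, 0, 0, 0], [0, 0, 0, 0, 0]]]'

```text
time: 15.9
tool_pos: [0.4524, -0.3086, 0.3127]
ee_rot: [-0.0, -0.549, 0.836, -0.001]
wrist_force: [0.7, -0.1, -0.3]
opening: 0.13
finger_force: 59.0
```

```bash
python3 - <<'E'
from h import *
st(451.9,-308.4,266,-23.4)
c,P=cap("top");save(c,"tray1.png",(330,170,490,330),4)
E
```

```text
t 15.9 p [ 452.4 -308.6  312.7] closeyaw 156.65 q [-0.31  0.3  -0.07  0.   -1.2  -0.1 ] F [ 0.7 -0.1 -0.3] op 0.13 ff 59.0
go cm [-0.05  0.02 -4.67] turn -0.05
```

View pics/tray1.png

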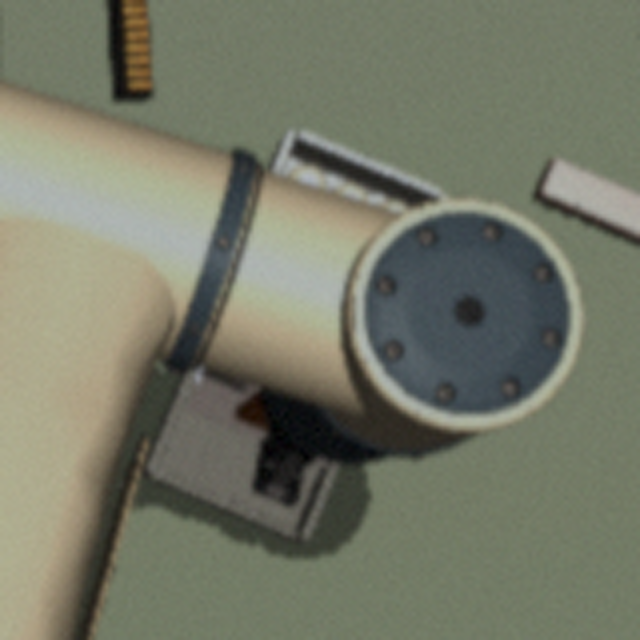

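The arm hides the tray from above: only the end wall shows, at crop (370,165). From here I'll use the scene camera.

>>> step_arm --commands '[[[0, 0, -2, 0, 0], [0, 0, -1.2, 0, 0], [0, 0, -0.7, 0, 0], [0, 0, -0.4, 0, 0], [0, 0, -0.4, 0, 0], [0, 0, 0, 0, 0], [0, 0, 0, 0, 0]]]'

```text
time: 16.65
tool_pos: [0.4523, -0.3091, 0.2651]
ee_rot: [0.0, -0.549, 0.836, -0.0]
wrist_force: [-0.3, -0.1, -2.4]
opening: 0.125
finger_force: 59.1
```

```bash
python3 - <<'E'
from h import *
st(451.9,-308.4,265,-23.4)
c,P=cap("scene");save(c,"tray2.png",(160,170,300,290),5)
E
```

```text
t 16.65 p [ 452.3 -309.1  265.1] closeyaw 156.57 q [-0.31  0.33 -0.15  0.   -1.09 -0.1 ] F [-0.3 -0.1 -2.4] op 0.125 ff 59.1
go cm [-0.04  0.07 -0.01] turn 0.03
```

View pics/tray2.png

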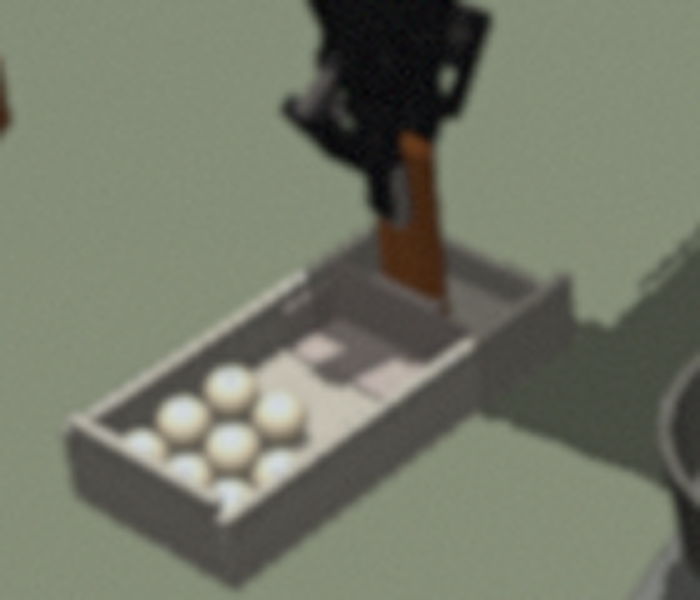

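>>> step_arm --commands '[[[0, 0, -0.08, 0, 0], [0.46, -0.2, 0, 0, 0], [0.92, -0.4, 0, 0, 0], [0.92, -0.4, 0, 0, 0], [0.92, -0.4, 0, 0, 0], [0.92, -0.4, 0, 0, 0], [0.92, -0.4, 0, 0, 0], [0.46, -0.2, 0, 0, 0]]]'

```text
time: 17.5
tool_pos: [0.5081, -0.3335, 0.2644]
ee_rot: [-0.0, -0.549, 0.836, -0.0]
wrist_force: [-5.1, 1.3, 4.1]
opening: 0.132
finger_force: 60.5
```

>>> step_arm --commands '[[[0.46, -0.2, 0, 0, 0], [0.46, -0.2, 0, 0, 0], [0.46, -0.2, 0, 0, 0], [0.46, -0.2, 0, 0, 0], [0, 0, 0, 0, 0]]]'

```text
time: 18.0
tool_pos: [0.5266, -0.3415, 0.2643]
ee_rot: [0.0, -0.549, 0.836, -0.001]
wrist_force: [-2.3, 0.9, 4.6]
opening: 0.13
finger_force: 60.5
```

```bash
cat >> h.py <<'E'
TC=np.array([514.6,-334.8]);_a=np.radians(-23.4);TX=np.array([np.cos(_a),np.sin(_a)]);TN=np.array([-TX[1],TX[0]])
def tst():
    s=manip.state();d=s["tool_pos"][:2]*1000-TC;f=s["wrist_force"]
    print("tray: lip x",(d@TX+50).round(1),"lat",(d@TN).round(1),"under z",round(s["tool_pos"][2]*1000-256.3,1),"Fx",(f[:2]@TX).round(1),"Fn",(f[:2]@TN).round(1),"Fz",f[2].round(1),"t",round(s["time"],1))
E
python3 - <<'E'
from h import *
st();tst()
c,P=cap("scene");save(c,"tray3.png",(160,170,300,290),4)
E
```

```text
t 18.0 p [ 526.6 -341.5  264.3] closeyaw 156.59 q [-0.33  0.48  0.07  0.   -1.17 -0.08] F [-2.3  0.9  4.6] op 0.13 ff 60.5
tray: lip x 63.7 lat -1.4 under z 8.0 Fx -2.4 Fn -0.1 Fz 4.6 t 18.0
```

View pics/tray3.png

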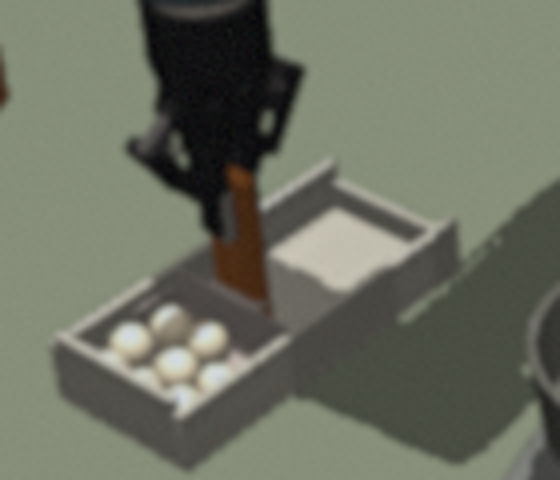

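The scoop is about to take the last row; its lip is close to the balls at crop (170,322) and (208,338). I'll continue pushing.

>>> step_arm --commands '[[[0.46, -0.19, 0, 0, 0], [0.46, -0.19, 0, 0, 0], [0.37, -0.15, 0, 0, 0], [0.28, -0.11, 0, 0, 0], [0, 0, 0, 0, 0]]]'

```text
time: 18.55
tool_pos: [0.5385, -0.3468, 0.2651]
ee_rot: [-0.003, -0.549, 0.836, 0.004]
wrist_force: [-18.9, 10.1, 22.1]
opening: 0.131
finger_force: 63.1
```

```bash
cat >> h.py <<'E'
def balls(box=(160,170,300,290),s=4,fn=None):
    c,P=cap("scene");g=c["color"].astype(int);m=np.zeros((480,640),bool);m[box[1]:box[3],box[0]:box[2]]=1
    if fn: save(c,fn,box,s)
    return c,P,g,m
E
python3 - <<'E'
from h import *
tst(); balls(fn="tray4.png")
E
```

```text
tray: lip x 76.7 lat -1.5 under z 8.8 Fx -21.4 Fn 1.7 Fz 22.1 t 18.6
```

View pics/tray4.png

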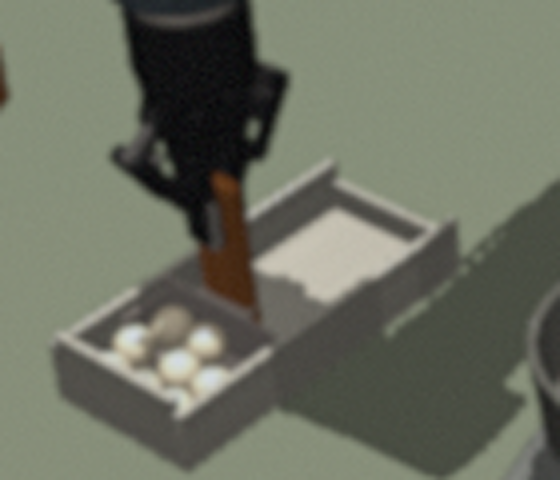

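```bash
cat >> h.py <<'E'
def find(n=4,box=(160,170,300,290),cam="scene",C0=TC,ax=TX,an=TN,z=.022,r=(22,29),p2=14):
    G=[];D=[]
    for _ in range(n):
        c,P=cap(cam);G.append(c["color"].astype(float));D.append(P)
    g=np.mean(G,0);P=np.nanmean(D,0)
    im=g[box[1]:box[3],box[0]:box[2]].mean(-1).astype(np.uint8);im=cv2.resize(im,None,fx=4,fy=4,interpolation=cv2.INTER_CUBIC)
    ci=cv2.HoughCircles(im,cv2.HOUGH_GRADIENT,1.5,34,param1=60,param2=p2,minRadius=r[0],maxRadius=r[1])
    if ci is None: print("none");return
    for x,y,rr in ci[0]:
        u=x/4+box[0]-.4;v=y/4+box[1]-.4
        p=plane(c,[u,v],z)[0,:2]*1000-C0; w=P[int(v)-1:int(v)+3,int(u)-1:int(u)+3].reshape(-1,3); m=np.nanmedian(w,0)
        if abs(p@ax)<150 and abs(p@an)<110: print("crop4",int(x),int(y),"r",round(rr,1),"ax",(p@ax).round(0),"lat",(p@an).round(0),"surf z",(m[2]*1000).round(0),"surf ax",((m[:2]*1000-C0)@ax).round(0))
E
python3 - <<'E'
from h import *
find()
E
```

```text
crop4 134 350 r 24.8 ax 81.0 lat -30.0 surf z 27.0 surf ax 86.0
crop4 176 377 r 24.8 ax 83.0 lat 10.0 surf z 27.0 surf ax 86.0
crop4 173 330 r 24.8 ax 53.0 lat -25.0 surf z 28.0 surf ax 59.0
crop4 267 180 r 23.2 ax -102.0 lat -94.0 surf z -1.0 surf ax -125.0
crop4 368 252 r 28.2 ax -83.0 lat 17.0 surf z 7.0 surf ax -96.0
crop4 105 395 r 26.5 ax 122.0 lat -12.0 surf z 26.0 surf ax 125.0
crop4 326 275 r 26.5 ax -49.0 lat 12.0 surf z 7.0 surf ax -62.0
crop4 102 324 r 24.8 ax 76.0 lat -65.0 surf z 37.0 surf ax 86.0
crop4 155 423 r 26.5 ax 122.0 lat 32.0 surf z 26.0 surf ax 124.0
crop4 279 300 r 26.5 ax -11.0 lat 7.0 surf z 7.0 surf ax -24.0
crop4 222 417 r 24.8 ax 93.0 lat 60.0 surf z 19.0 surf ax 92.0
crop4 371 305 r 24.8 ax -43.0 lat 57.0 surf z 26.0 surf ax -41.0
crop4 188 438 r 28.2 ax 119.0 lat 58.0 surf z 24.0 surf ax 121.0
crop4 210 380 r 26.5 ax 72.0 lat 29.0 surf z 34.0 surf ax 81.0
crop4 404 212 r 26.5 ax -132.0 lat 6.0 surf z 28.0 surf ax -124.0
crop4 338 233 r 24.8 ax -87.0 lat -13.0 surf z 8.0 surf ax -102.0
crop4 275 219 r 23.0 ax -72.0 lat -58.0 surf z 29.0 surf ax -66.0
crop4 293 147 r 28.2 ax -141.0 lat -108.0 surf z -1.0 surf ax -164.0
crop4 227 270 r 26.5 ax -13.0 lat -43.0 surf z 70.0 surf ax 29.0
crop4 254 396 r 24.8 ax 67.0 lat 62.0 surf z 20.0 surf ax 65.0
crop4 215 221 r 26.4 ax -46.0 lat -89.0 surf z 113.0 surf ax 34.0
crop4 29 380 r 28.2 ax 141.0 lat -60.0 surf z -2.0 surf ax 124.0
crop4 306 323 r 26.5 ax -5.0 lat 37.0 surf z 43.0 surf ax 12.0
crop4 291 387 r 26.4 ax 47.0 lat 74.0 surf z 6.0 surf ax 34.0h.py:35: RuntimeWarning: Mean of empty slice
  g=np.mean(G,0);P=np.nanmean(D,0)
```

>>> step_arm --commands '[[[-0.09, 0.04, 0.1, 0, 0], [0, 0, 0.3, 0, 0], [0, 0, 0.6, 0, 0], [0, 0, 1, 0, 0], [0, 0, 1.5, 0, 0], [0, 0, 1.5, 0, 0], [0, 0, 1, 0, 0], [0, 0, 0, 0, 0]]]'

```text
time: 19.6
tool_pos: [0.5414, -0.3474, 0.3256]
ee_rot: [0.001, -0.549, 0.836, -0.002]
wrist_force: [0.6, 0.1, -3.0]
opening: 0.133
finger_force: 59.4
```

```bash
python3 - <<'E'
from h import *
tst(); balls(fn="tray5.png",box=(150,150,310,290))
E
```

```text
tray: lip x 79.6 lat -0.9 under z 69.3 Fx 0.5 Fn 0.3 Fz -3.0 t 19.6
```

View pics/tray5.png

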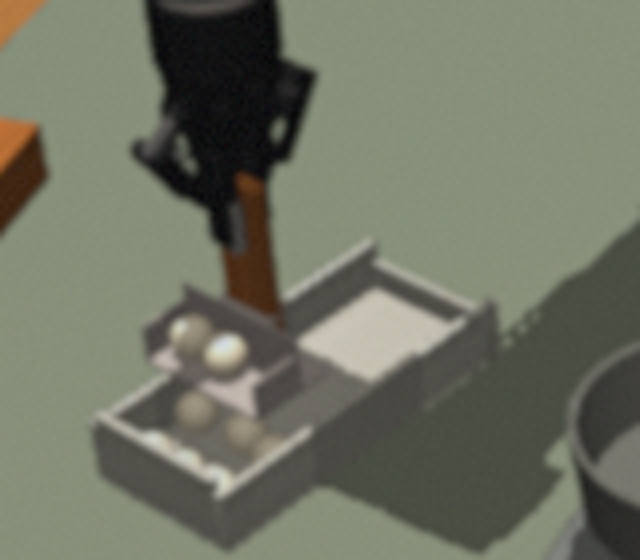

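Two balls are in the scoop and six remain in the tray. I'll carry these level to the bowl, with gentle ramps.

>>> step_arm --commands '[[[0, 0, 1, 0, 0], [0, 0, 2, 0, 0], [0, 0, 2.5, 0, 0], [0, 0, 2.5, 0, 0], [0, 0, 2, 0, 0], [0, 0, 1, 0, 0], [0, 0, 0.5, 0, 0], [0.02, 0.2, 0, 0, 0]]]'

```text
time: 20.45
tool_pos: [0.5408, -0.3451, 0.4385]
ee_rot: [-0.0, -0.549, 0.836, 0.0]
wrist_force: [0.3, -0.5, -3.8]
opening: 0.129
finger_force: 59.4
```

>>> step_arm --commands '[[[0.05, 0.5, 0, 0, 0], [0.08, 0.9, 0, 0, 0], [0.12, 1.3, 0, 0, 0], [0.16, 1.8, 0, 0, 0], [0.16, 1.8, 0, 0, 0], [0.16, 1.8, 0, 0, 0], [0.16, 1.8, 0, 0, 0], [0.16, 1.8, 0, 0, 0]]]'

```text
time: 21.25
tool_pos: [0.5512, -0.2258, 0.4391]
ee_rot: [0.0, -0.549, 0.836, -0.0]
wrist_force: [0.3, 0.1, -3.5]
opening: 0.134
finger_force: 59.4
```

>>> step_arm --commands '[[[0.16, 1.8, 0, 0, 0], [0.16, 1.8, 0, 0, 0], [0.16, 1.8, 0, 0, 0], [0.16, 1.8, 0, 0, 0], [0.16, 1.8, 0, 0, 0], [0.16, 1.8, 0, 0, 0], [0.16, 1.8, 0, 0, 0], [0.16, 1.8, 0, 0, 0]]]'

```text
time: 22.05
tool_pos: [0.5636, -0.0819, 0.4391]
ee_rot: [0.0, -0.549, 0.836, -0.0]
wrist_force: [-0.1, 0.6, -3.8]
opening: 0.139
finger_force: 59.4
```

>>> step_arm --commands '[[[0.16, 1.8, 0, 0, 0], [0.16, 1.8, 0, 0, 0], [0.16, 1.8, 0, 0, 0], [0.14, 1.5, 0, 0, 0], [0.12, 1.2, 0, 0, 0], [0.07, 0.8, 0, 0, 0], [0.05, 0.5, 0, 0, 0], [0.01, 0.17, 0, 0, 0]]]'

```text
time: 22.85
tool_pos: [0.5728, 0.012, 0.4388]
ee_rot: [-0.0, -0.549, 0.836, 0.0]
wrist_force: [0.6, 0.2, -3.1]
opening: 0.133
finger_force: 59.5
```

```bash
python3 - <<'E'
from h import *
st(573.6,11.3,440,-23.4)
c,P=cap("scene");save(c,"dump.png",(240,150,420,310),4)
E
```

```text
t 22.85 p [572.8  12.  438.8] closeyaw 156.58 q [ 0.29  0.29  0.25  0.   -1.52 -0.7 ] F [ 0.6  0.2 -3.1] op 0.133 ff 59.5
go cm [ 0.08 -0.07  0.12] turn 0.02
```

View pics/dump.png

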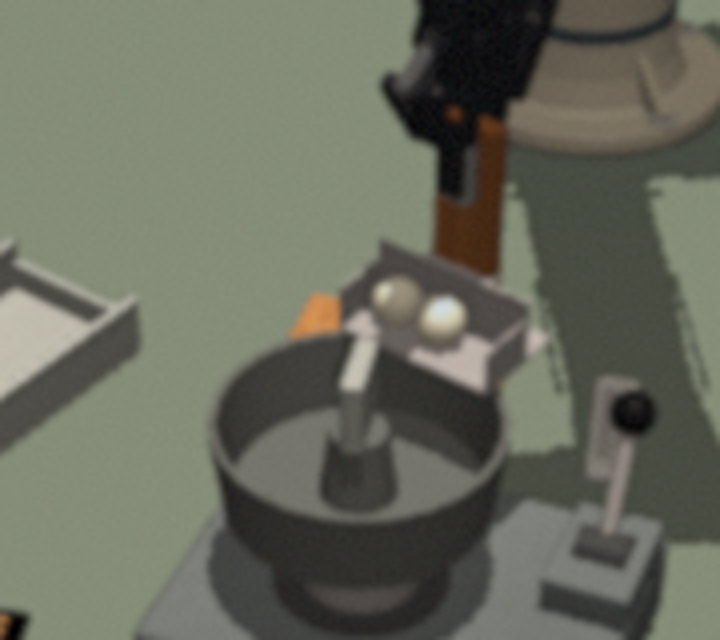

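Both balls rode along, at crop (397,298) and (442,318). The lip is inside the rim. Now I'll tip them out with a forward snap and a quick retreat.

>>> step_arm --commands '[[[-0.18, 0.08, 0, 0, 0], [-0.37, 0.16, 0, 0, 0], [-0.55, 0.24, 0, 0, 0], [-0.55, 0.24, 0, 0, 0], [-0.37, 0.16, 0, 0, 0], [-0.28, 0.12, 0, 0, 0], [2.39, -1.04, 0, 0, 0], [-1.84, 0.79, 0, 0, 0]]]'

```text
time: 23.7
tool_pos: [0.5578, 0.0187, 0.4364]
ee_rot: [-0.002, -0.548, 0.836, 0.0]
wrist_force: [-1.2, 0.8, -4.1]
opening: 0.135
finger_force: 61.0
```

```bash
cat >> h.py <<'E'
BC=np.array([660.8,-26.4])
def white(cam,zlo=-1,zhi=9):
    "bright warm-white pixels by region"
    c,P=cap(cam);g=c["color"].astype(int);w=(g.min(-1)>120)&(g[...,0]-g[...,2]>10)&(g[...,0]-g[...,2]<70)
    return c,P,w
def rep(cam,note=""):
    c,P,w=white(cam);q=P[w];n=len(q)
    r=np.hypot(*(q[:,:2]*1000-BC).T); t=q[:,:2]*1000-TC; s=manip.state()["tool_pos"]*1000; d=q[:,:2]*1000-s[:2]
    inb=(r<78)&(q[:,2]<.17)&(q[:,2]>.1); sc=(abs(d@TN)<50)&(d@TX>0)&(d@TX<60)&(q[:,2]*1000>s[2]-256)&(q[:,2]*1000<s[2]-215)
    tr=(abs(t@TX)<122)&(abs(t@TN)<55)&(q[:,2]<.05)
    print(note,cam,"bright px: bowl",inb.sum(),"scoop",sc.sum(),"tray",tr.sum(),"else",n-inb.sum()-sc.sum()-tr.sum())
E
python3 - <<'E'
from h import *
st();rep("scene");rep("top")
E
```

```text
t 23.7 p [557.8  18.7 436.4] closeyaw 156.47 q [ 0.31  0.27  0.2   0.   -1.51 -0.72] F [-1.2  0.8 -4.1] op 0.135 ff 61.0
 scene bright px: bowl 13 scoop 85 tray 1362 else 14005
 top bright px: bowl 64 scoop 0 tray 200 else 15669
```

```bash
cat >> h.py <<'E'
def occ():
    o=manip.state();s=o["tool_pos"]*1000
    a=np.radians(yaw(o)%180);a-=np.pi*(a>np.pi/2);X=np.array([np.cos(a),np.sin(a)]);N=np.array([-X[1],X[0]])
    for cam in("scene","top"):
        Q=np.nanmean([cap(cam)[1] for _ in range(3)],0);q=Q[~np.isnan(Q[...,2])]*1000
        d=q[:,:2]-s[:2];h=q[:,2]-(s[2]-256.3);x=d@X;l=d@N
        k=(x>17)&(x<52)&(abs(l)<44)&(h>8)&(h<36)
        r=np.hypot(*(q[:,:2]-BC).T);b=(r>26)&(r<62)&(q[:,2]>134)&(q[:,2]<165)
        t=q[:,:2]-TC;tr=(abs(t@TX)<116)&(abs(t@TN)<48)&(q[:,2]>20)&(q[:,2]<45)
        print(cam,"scoop",k.sum(),"lat",np.histogram(l[k],[-44,-30,-15,0,15,30,44])[0],"x",np.histogram(x[k],[17,24,31,38,45,52])[0],"| bowl",b.sum(),"az",np.histogram(np.degrees(np.arctan2(*(q[b,:2]-BC)[:,::-1].T)),np.arange(-180,181,30))[0],"| tray",tr.sum())
E
python3 -W ignore - <<'E'
from h import *
occ()
E
```

```text
scene scoop 17 lat [17  0  0  0  0  0] x [4 4 2 3 4] | bowl 139 az [ 6 31  0  0  0  0  0  0  0 28 74  0] | tray 274
top scoop 0 lat [0 0 0 0 0 0] x [0 0 0 0 0] | bowl 94 az [26 68  0  0  0  0  0  0  0  0  0  0] | tray 484
```

```bash
cat >> h.py <<'E'
def trayballs(n=4):
    "fit ball centres in tray from averaged top depth: template match on height grid"
    Q=np.nanmean([cap("top")[1] for _ in range(n)],0);q=Q[~np.isnan(Q[...,2])]*1000
    t=q[:,:2]-TC;a=t@TX;l=t@TN;h=q[:,2]
    k=(abs(a)<119)&(abs(l)<51)&(h>16)&(h<46);a,l,h=a[k],l[k],h[k]
    out=[];left=np.ones(len(a),bool)
    ga,gl=np.meshgrid(np.arange(-106,107,2),np.arange(-38,39,2),indexing="ij")
    for _ in range(9):
        d2=(a[left][:,None,None]-ga)**2+(l[left][:,None,None]-gl)**2
        hh=20+np.sqrt(np.clip(196-d2,0,None)); sc=((d2<150)&(abs(h[left][:,None,None]-hh)<5)).sum(0)
        i=np.unravel_index(sc.argmax(),sc.shape)
        if sc[i]<18:break
        out.append((int(ga[i]),int(gl[i]),int(sc[i])));idx=np.nonzero(left)[0];left[idx[d2[:,i[0],i[1]]<225]]=False
    print("tray balls",len(out),sorted(out),"left pts",left.sum())
E
python3 -W ignore - <<'E'
from h import *
trayballs()
E
```

```text
tray balls 6 [(28, -2, 66), (36, -32, 66), (40, 28, 66), (104, -28, 65), (104, 0, 68), (104, 28, 64)] left pts 4
```

>>> step_arm --commands '[[[-1, -1.5, 0, 0, 0], [-1.3, -4, 0, 0, 0], [-1.3, -4, 0, 0, 0], [-1.3, -4, 0, 0, 0], [-1.3, -4, 0, 0, 0], [-1.3, -4, 0, 0, 0], [-1.3, -4, 0, 0, 0], [-1.3, -4, 0, 0, 0]]]'

```text
time: 25.1
tool_pos: [0.4528, -0.2776, 0.4392]
ee_rot: [0.0, -0.549, 0.836, -0.0]
wrist_force: [0.0, 0.3, -2.0]
opening: 0.132
finger_force: 61.0
```

>>> step_arm --commands '[[[-0.5, -3.2, -2, 0, 0], [0, 0, -4, 0, 0], [0, 0, -4, 0, 0], [0, 0, -2, 0, 0], [0, 0, 0, 0, 0], [0, 0, 0, 0, 0]]]'

```text
time: 25.7
tool_pos: [0.4492, -0.3082, 0.32]
ee_rot: [-0.0, -0.549, 0.836, -0.001]
wrist_force: [-0.1, -1.2, -1.9]
opening: 0.132
finger_force: 61.0
```

```bash
python3 -W ignore - <<'E'
from h import *
st(451.9,-308.4,264.5,-23.4);tst()
E
```

```text
t 25.7 p [ 449.2 -308.2  320. ] closeyaw 156.58 q [-0.31  0.28 -0.07  0.   -1.21 -0.1 ] F [-0.1 -1.2 -1.9] op 0.132 ff 61.0
go cm [ 0.27 -0.02 -5.55] turn 0.02
tray: lip x -20.6 lat -1.6 under z 63.7 Fx 0.4 Fn -1.1 Fz -1.9 t 25.7
```

>>> step_arm --commands '[[[0.03, 0.07, -2, 0, 0], [0, 0, -2, 0, 0], [0, 0, -0.9, 0, 0], [0, 0, -0.6, 0, 0], [0, 0, -0.08, 0, 0], [0.46, -0.2, 0, 0, 0], [0.92, -0.4, 0, 0, 0], [0.92, -0.4, 0, 0, 0]]]'

```text
time: 26.5
tool_pos: [0.4732, -0.3176, 0.2643]
ee_rot: [-0.0, -0.549, 0.836, -0.0]
wrist_force: [-4.4, 2.0, 7.1]
opening: 0.135
finger_force: 62.1
```

>>> step_arm --commands '[[[0.92, -0.4, 0, 0, 0], [0.92, -0.4, 0, 0, 0], [0.92, -0.4, 0, 0, 0], [0.92, -0.4, 0, 0, 0], [0.92, -0.4, 0, 0, 0], [0.92, -0.4, 0, 0, 0], [0.92, -0.4, 0, 0, 0], [0, 0, 0, 0, 0]]]'

```text
time: 27.3
tool_pos: [0.5383, -0.3462, 0.2644]
ee_rot: [-0.0, -0.549, 0.836, -0.001]
wrist_force: [-2.6, -0.3, 5.4]
opening: 0.136
finger_force: 62.1
```

```bash
python3 -W ignore - <<'E'
from h import *
tst()
E
```

```text
tray: lip x 76.2 lat -1.0 under z 8.1 Fx -2.2 Fn -1.3 Fz 5.4 t 27.3
```

>>> step_arm --commands '[[[0.37, -0.16, 0, 0, 0], [0.37, -0.16, 0, 0, 0], [0.37, -0.16, 0, 0, 0], [0.28, -0.12, 0, 0, 0], [0, 0, 0, 0, 0]]]'

```text
time: 27.8
tool_pos: [0.5514, -0.3519, 0.2643]
ee_rot: [-0.0, -0.549, 0.836, -0.001]
wrist_force: [-3.5, -0.9, 6.2]
opening: 0.128
finger_force: 62.4
```

```bash
python3 -W ignore - <<'E'
from h import *
tst()
E
```

```text
tray: lip x 90.6 lat -1.1 under z 8.0 Fx -2.9 Fn -2.2 Fz 6.2 t 27.8
```

Only floor friction so far. I'll push on gently to the stop.

>>> step_arm --commands '[[[0.37, -0.15, 0, 0, 0], [0.28, -0.11, 0, 0, 0], [0.18, -0.07, 0, 0, 0], [0, 0, 0, 0, 0]]]'

```text
time: 28.2
tool_pos: [0.5592, -0.3552, 0.2644]
ee_rot: [-0.001, -0.549, 0.836, -0.0]
wrist_force: [-6.1, 1.1, 7.9]
opening: 0.133
finger_force: 62.6
```

```bash
python3 -W ignore - <<'E'
from h import *
tst();occ()
E
```

```text
tray: lip x 99.0 lat -1.0 under z 8.1 Fx -6.0 Fn -1.4 Fz 7.9 t 28.2
scene scoop 275 lat [35 64 32 71 18 55] x [ 33  65 101  47  29] | bowl 168 az [ 6 75  0  0  0  0  0  0  0 51 36  0] | tray 487
top scoop 105 lat [ 0  0  0  0 49 56] x [20 25 21 13 26] | bowl 169 az [23 74  0  0  0  0  0  0  0 15 57  0] | tray 207
```

>>> step_arm --commands '[[[0.18, -0.08, 0, 0, 0], [0.14, -0.06, 0, 0, 0], [0, 0, 0, 0, 0]]]'

```text
time: 28.8
tool_pos: [0.5614, -0.3562, 0.2646]
ee_rot: [-0.002, -0.549, 0.836, 0.001]
wrist_force: [-10.6, 2.1, 11.3]
opening: 0.136
finger_force: 63.1
```

```bash
python3 -W ignore - <<'E'
from h import *
tst();occ()
E
```

```text
tray: lip x 101.5 lat -1.1 under z 8.3 Fx -10.6 Fn -2.2 Fz 11.3 t 28.8
scene scoop 280 lat [31 68 34 69 19 59] x [50 68 98 30 34] | bowl 170 az [ 6 73  0  0  0  0  0  0  0 56 35  0] | tray 485
top scoop 110 lat [ 0  0  0  0 54 56] x [27 24 17 17 25] | bowl 170 az [23 74  0  0  0  0  0  0  0 15 58  0] | tray 209
```

>>> step_arm --commands '[[[-0.09, 0.04, 0.1, 0, 0], [0, 0, 0.3, 0, 0], [0, 0, 0.6, 0, 0], [0, 0, 1, 0, 0], [0, 0, 1.5, 0, 0], [0, 0, 1.5, 0, 0], [0, 0, 1, 0, 0], [0, 0, 0, 0, 0]]]'

```text
time: 29.9
tool_pos: [0.5623, -0.3558, 0.326]
ee_rot: [0.001, -0.549, 0.836, -0.003]
wrist_force: [-0.4, -0.8, -3.0]
opening: 0.132
finger_force: 61.0
```

```bash
python3 -W ignore - <<'E'
from h import *
st(573.6,11.3,440,-23.4);tst();occ()
E
```

```text
t 29.9 p [ 562.3 -355.8  326. ] closeyaw 156.59 q [-0.33  0.51  0.29  0.   -1.34 -0.08] F [-0.4 -0.8 -3. ] op 0.132 ff 61.0
go cm [ 1.13 36.71 11.4 ] turn 0.01
tray: lip x 102.1 lat -0.3 under z 69.7 Fx -0.0 Fn -0.9 Fz -3.0 t 29.9
scene scoop 279 lat [39 69 30 65 21 55] x [ 38  66 108  63   4] | bowl 167 az [ 5 75  0  0  0  0  0  0  0 54 33  0] | tray 21
top scoop 75 lat [ 0  0  0  0 39 36] x [27 26 20  2  0] | bowl 172 az [23 74  0  0  0  0  0  0  0 14 61  0] | tray 5
```

Three balls are aboard. Carry again.

>>> step_arm --commands '[[[0, 0, 1, 0, 0], [0, 0, 2, 0, 0], [0, 0, 2.5, 0, 0], [0, 0, 2.5, 0, 0], [0, 0, 2, 0, 0], [0, 0, 1, 0, 0], [0, 0, 0.4, 0, 0], [0.01, 0.2, 0, 0, 0]]]'

```text
time: 31.0
tool_pos: [0.5615, -0.3535, 0.4368]
ee_rot: [-0.0, -0.549, 0.836, 0.0]
wrist_force: [1.1, -0.4, -3.5]
opening: 0.13
finger_force: 60.8
```

>>> step_arm --commands '[[[0.01, 0.4, 0, 0, 0], [0.02, 0.7, 0, 0, 0], [0.03, 1.0, 0, 0, 0], [0.04, 1.3, 0, 0, 0], [0.05, 1.6, 0, 0, 0], [0.05, 1.6, 0, 0, 0], [0.05, 1.6, 0, 0, 0], [0.05, 1.6, 0, 0, 0]]]'

```text
time: 31.8
tool_pos: [0.5645, -0.2537, 0.4373]
ee_rot: [0.0, -0.549, 0.836, -0.0]
wrist_force: [1.0, -0.3, -3.3]
opening: 0.132
finger_force: 60.8
```

>>> step_arm --commands '[[[0.05, 1.6, 0, 0, 0], [0.05, 1.6, 0, 0, 0], [0.05, 1.6, 0, 0, 0], [0.05, 1.6, 0, 0, 0], [0.05, 1.6, 0, 0, 0], [0.05, 1.6, 0, 0, 0], [0.05, 1.6, 0, 0, 0], [0.05, 1.6, 0, 0, 0]]]'

```text
time: 32.6
tool_pos: [0.5685, -0.1261, 0.4371]
ee_rot: [0.0, -0.549, 0.836, 0.0]
wrist_force: [0.1, 0.4, -2.8]
opening: 0.135
finger_force: 60.8
```

>>> step_arm --commands '[[[0.05, 1.6, 0, 0, 0], [0.05, 1.6, 0, 0, 0], [0.05, 1.6, 0, 0, 0], [0.05, 1.6, 0, 0, 0], [0.05, 1.6, 0, 0, 0], [0.05, 1.5, 0, 0, 0], [0.04, 1.3, 0, 0, 0], [0.04, 1.2, 0, 0, 0]]]'

```text
time: 33.4
tool_pos: [0.5723, -0.0062, 0.4371]
ee_rot: [-0.0, -0.549, 0.836, -0.0]
wrist_force: [-0.5, -0.5, -2.9]
opening: 0.133
finger_force: 60.9
```

>>> step_arm --commands '[[[0.03, 0.9, 0, 0, 0], [0.01, 0.6, 0, 0, 0], [0, 0.4, 0, 0, 0], [0, 0, 0, 0, 0]]]'

```text
time: 33.8
tool_pos: [0.5727, 0.0119, 0.4371]
ee_rot: [-0.0, -0.549, 0.836, 0.0]
wrist_force: [0.7, -0.4, -3.5]
opening: 0.132
finger_force: 60.9
```

```bash
python3 -W ignore - <<'E'
from h import *
st(573.6,11.3,440,-23.4);occ()
E
```

```text
t 33.8 p [572.7  11.9 437.1] closeyaw 156.58 q [ 0.29  0.3   0.24 -0.   -1.52 -0.7 ] F [ 0.7 -0.4 -3.5] op 0.132 ff 60.9
go cm [ 0.09 -0.06  0.29] turn 0.02
scene scoop 356 lat [21 86 41 93 37 78] x [ 26  86 152  91   1] | bowl 170 az [ 5 76  0  0  0  0  0  0  0 57 32  0] | tray 213
top scoop 132 lat [50 48 34  0  0  0] x [41 46 37  8  0] | bowl 94 az [20 74  0  0  0  0  0  0  0  0  0  0] | tray 241
```

>>> step_arm --commands '[[[-0.18, 0.08, 0.2, 0, 0], [-0.37, 0.16, 0, 0, 0], [-0.55, 0.24, 0, 0, 0], [-0.55, 0.24, 0, 0, 0], [-0.37, 0.16, 0, 0, 0], [-0.28, 0.12, 0, 0, 0], [2.48, -1.08, 0, 0, 0], [-1.84, 0.79, 0, 0, 0]]]'

```text
time: 34.9
tool_pos: [0.5588, 0.0182, 0.4364]
ee_rot: [-0.002, -0.548, 0.836, 0.0]
wrist_force: [-0.9, 0.1, -3.8]
opening: 0.128
finger_force: 61.7
```

```bash
python3 -W ignore - <<'E'
from h import *
st();occ();trayballs()
E
```

```text
t 34.9 p [558.8  18.2 436.4] closeyaw 156.47 q [ 0.31  0.27  0.21  0.   -1.51 -0.72] F [-0.9  0.1 -3.8] op 0.128 ff 61.7
scene scoop 12 lat [5 0 0 0 0 7] x [1 4 6 1 0] | bowl 501 az [ 22  77   0   0   0   0   0   0  14 104 141 143] | tray 219
top scoop 0 lat [0 0 0 0 0 0] x [0 0 0 0 0] | bowl 314 az [71 63 19  0  0  0  4 68  3  0 33 53] | tray 241
tray balls 3 [(68, -24, 66), (68, 2, 66), (68, 30, 64)] left pts 4
```

>>> step_arm --commands '[[[-1, -1.5, 0, 0, 0], [-1.3, -4, 0, 0, 0], [-1.3, -4, 0, 0, 0], [-1.3, -4, 0, 0, 0], [-1.3, -4, 0, 0, 0], [-1.3, -4, 0, 0, 0], [-1.3, -4, 0, 0, 0], [-1.3, -4, 0, 0, 0]]]'

```text
time: 36.2
tool_pos: [0.4537, -0.2781, 0.4394]
ee_rot: [0.0, -0.549, 0.836, -0.0]
wrist_force: [1.1, 0.1, -1.8]
opening: 0.133
finger_force: 61.7
```

>>> step_arm --commands '[[[-0.5, -3.1, -2, 0, 0], [0, 0, -4, 0, 0], [0, 0, -4, 0, 0], [0, 0, -2, 0, 0], [0, 0, 0, 0, 0], [0, 0, 0, 0, 0]]]'

```text
time: 36.8
tool_pos: [0.4501, -0.3078, 0.3202]
ee_rot: [-0.0, -0.549, 0.836, -0.001]
wrist_force: [0.3, -0.9, -1.1]
opening: 0.13
finger_force: 61.7
```

```bash
python3 -W ignore - <<'E'
from h import *
st(451.9,-308.4,264.5,-23.4);tst()
E
```

```text
t 36.8 p [ 450.1 -307.8  320.2] closeyaw 156.57 q [-0.31  0.29 -0.07  0.   -1.22 -0.1 ] F [ 0.3 -0.9 -1.1] op 0.13 ff 61.7
go cm [ 0.18 -0.06 -5.57] turn 0.03
tray: lip x -19.9 lat -0.8 under z 63.9 Fx 0.7 Fn -0.7 Fz -1.1 t 36.8
```

>>> step_arm --commands '[[[0, 0, -2, 0, 0], [0, 0, -2, 0, 0], [0, 0, -0.9, 0, 0], [0, 0, -0.6, 0, 0], [0, 0, -0.08, 0, 0], [0.46, -0.2, 0, 0, 0], [0.92, -0.4, 0, 0, 0], [0.92, -0.4, 0, 0, 0]]]'

```text
time: 37.6
tool_pos: [0.4738, -0.3177, 0.2643]
ee_rot: [-0.0, -0.549, 0.836, -0.0]
wrist_force: [-3.4, 1.5, 4.3]
opening: 0.138
finger_force: 62.7
```

>>> step_arm --commands '[[[0.92, -0.4, 0, 0, 0], [0.92, -0.4, 0, 0, 0], [0.92, -0.4, 0, 0, 0], [0.92, -0.4, 0, 0, 0], [0.92, -0.4, 0, 0, 0], [0.92, -0.4, 0, 0, 0], [0.92, -0.4, 0, 0, 0], [0.92, -0.4, 0, 0, 0]]]'

```text
time: 38.4
tool_pos: [0.5474, -0.35, 0.2644]
ee_rot: [-0.0, -0.549, 0.836, -0.0]
wrist_force: [-5.1, 2.5, 6.8]
opening: 0.132
finger_force: 63.1
```

>>> step_arm --commands '[[[0.46, -0.2, 0, 0, 0], [0.37, -0.16, 0, 0, 0], [0.37, -0.16, 0, 0, 0], [0.37, -0.16, 0, 0, 0], [0.37, -0.16, 0, 0, 0], [0, 0, 0, 0, 0]]]'

```text
time: 39.0
tool_pos: [0.5667, -0.3585, 0.2643]
ee_rot: [-0.0, -0.549, 0.836, -0.001]
wrist_force: [-3.5, -0.0, 5.0]
opening: 0.13
finger_force: 63.0
```

```bash
python3 -W ignore - <<'E'
from h import *
tst();occ()
E
```

```text
tray: lip x 107.2 lat -1.0 under z 8.0 Fx -3.2 Fn -1.4 Fz 5.0 t 39.0
scene scoop 82 lat [19 15  7 14  7 20] x [ 7  7  9 39 20] | bowl 301 az [  3  36  80   0   0   0   1   0   0  71 103   7] | tray 331
top scoop 64 lat [ 0  0  0  0 27 37] x [ 0  0 12 27 25] | bowl 405 az [76 53 33  0  0  0 73  0  0 27 90 53] | tray 139
```

>>> step_arm --commands '[[[0.28, -0.12, 0, 0, 0], [0.28, -0.12, 0, 0, 0], [0.28, -0.12, 0, 0, 0], [0.18, -0.08, 0, 0, 0], [0, 0, 0, 0, 0]]]'

```text
time: 39.8
tool_pos: [0.5766, -0.363, 0.2644]
ee_rot: [-0.001, -0.549, 0.836, -0.001]
wrist_force: [-5.2, 0.3, 5.7]
opening: 0.129
finger_force: 63.1
```

```bash
python3 -W ignore - <<'E'
from h import *
tst();occ()
E
```

```text
tray: lip x 118.1 lat -1.2 under z 8.1 Fx -4.9 Fn -1.8 Fz 5.7 t 39.8
scene scoop 71 lat [ 9 15  6 16  6 19] x [ 4 28 37  2  0] | bowl 297 az [ 4 36 79  0  0  0  1  0  0 71 98  8] | tray 314
top scoop 106 lat [ 0  0  0  5 46 55] x [ 2 27 30 23 24] | bowl 405 az [76 54 32  0  0  0 74  0  0 27 91 51] | tray 151
```

>>> step_arm --commands '[[[0, 0, 0.1, 0, 0], [0, 0, 0.3, 0, 0], [0, 0, 0.6, 0, 0], [0, 0, 1, 0, 0], [0, 0, 1.5, 0, 0], [0, 0, 1.5, 0, 0], [0, 0, 1, 0, 0], [0, 0, 0, 0, 0]]]'

```text
time: 40.9
tool_pos: [0.5767, -0.3623, 0.3256]
ee_rot: [0.001, -0.549, 0.836, -0.002]
wrist_force: [0.4, 0.8, -3.5]
opening: 0.132
finger_force: 61.5
```

```bash
python3 -W ignore - <<'E'
from h import *
st(573.6,11.3,440,-23.4);tst();occ()
E
```

```text
t 40.9 p [ 576.7 -362.3  325.6] closeyaw 156.58 q [-0.33  0.54  0.35  0.   -1.37 -0.08] F [ 0.4  0.8 -3.5] op 0.132 ff 61.5
go cm [-0.31 37.36 11.44] turn 0.02
tray: lip x 118.0 lat -0.5 under z 69.3 Fx 0.1 Fn 0.9 Fz -3.5 t 40.9
scene scoop 292 lat [40 49 42 61 36 64] x [13 33 58 96 92] | bowl 294 az [ 4 36 77  0  0  0  1  0  0 70 97  9] | tray 17
top scoop 100 lat [ 0  0  0 11 37 52] x [ 5 34 32 23  6] | bowl 404 az [75 54 34  0  0  0 73  0  0 27 90 51] | tray 0
```

>>> step_arm --commands '[[[0, 0, 1, 0, 0], [0, 0, 2, 0, 0], [0, 0, 2.5, 0, 0], [0, 0, 2.5, 0, 0], [0, 0, 2, 0, 0], [0, 0, 1, 0, 0], [0, 0, 0.4, 0, 0], [-0.01, 0.1, 0, 0, 0]]]'

```text
time: 42.0
tool_pos: [0.5762, -0.3611, 0.437]
ee_rot: [0.0, -0.549, 0.836, 0.0]
wrist_force: [-0.5, -0.4, -3.8]
opening: 0.135
finger_force: 61.5
```

>>> step_arm --commands '[[[-0.01, 0.3, 0, 0, 0], [-0.01, 0.5, 0, 0, 0], [-0.01, 0.7, 0, 0, 0], [-0.01, 0.9, 0, 0, 0], [-0.01, 1.1, 0, 0, 0], [-0.01, 1.3, 0, 0, 0], [-0.01, 1.5, 0, 0, 0], [-0.01, 1.6, 0, 0, 0]]]'

```text
time: 42.8
tool_pos: [0.5753, -0.2806, 0.4374]
ee_rot: [0.0, -0.549, 0.836, -0.0]
wrist_force: [0.2, -1.0, -3.5]
opening: 0.131
finger_force: 61.5
```

>>> step_arm --commands '[[[-0.01, 1.6, 0, 0, 0], [-0.01, 1.6, 0, 0, 0], [-0.01, 1.6, 0, 0, 0], [-0.01, 1.6, 0, 0, 0], [-0.01, 1.6, 0, 0, 0], [-0.01, 1.6, 0, 0, 0], [-0.01, 1.6, 0, 0, 0], [-0.01, 1.6, 0, 0, 0]]]'

```text
time: 43.6
tool_pos: [0.5746, -0.1528, 0.4373]
ee_rot: [0.0, -0.549, 0.836, -0.0]
wrist_force: [-0.2, -0.3, -3.4]
opening: 0.136
finger_force: 61.5
```

>>> step_arm --commands '[[[-0.01, 1.6, 0, 0, 0], [-0.01, 1.6, 0, 0, 0], [-0.01, 1.6, 0, 0, 0], [-0.01, 1.6, 0, 0, 0], [-0.01, 1.6, 0, 0, 0], [-0.01, 1.6, 0, 0, 0], [-0.01, 1.6, 0, 0, 0], [-0.01, 1.5, 0, 0, 0]]]'

```text
time: 44.4
tool_pos: [0.5738, -0.0256, 0.4372]
ee_rot: [0.0, -0.549, 0.836, 0.0]
wrist_force: [0.4, -0.2, -3.5]
opening: 0.13
finger_force: 61.5
```

>>> step_arm --commands '[[[-0.01, 1.2, 0, 0, 0], [-0.01, 1.0, 0, 0, 0], [-0.01, 0.8, 0, 0, 0], [0, 0.5, 0, 0, 0], [0, 0.3, 0, 0, 0], [0, 0.06, 0.2, 0, 0], [0, 0, 0.1, 0, 0]]]'

```text
time: 45.1
tool_pos: [0.5736, 0.0113, 0.4406]
ee_rot: [0.0, -0.549, 0.836, -0.0]
wrist_force: [0.4, -0.2, -2.6]
opening: 0.131
finger_force: 61.5
```

```bash
python3 -W ignore - <<'E'
from h import *
st(573.6,11.3,440,-23.4);occ();trayballs()
E
```

```text
t 45.1 p [573.6  11.3 440.6] closeyaw 156.55 q [ 0.29  0.3   0.25  0.   -1.53 -0.7 ] F [ 0.4 -0.2 -2.6] op 0.131 ff 61.5
go cm [ 0.    0.   -0.06] turn 0.05
scene scoop 354 lat [13 64 63 78 57 79] x [  4  20  67 128 135] | bowl 302 az [ 1 66 44  0  0  0 12  0  0 83 93  3] | tray 19
top scoop 120 lat [24 71 25  0  0  0] x [ 2 26 43 33 16] | bowl 255 az [50 80 18  0  0  2 81  0  0  0  8 16] | tray 0
tray balls 0 [] left pts 0
```

>>> step_arm --commands '[[[0.18, -0.08, 0, 0, 0], [0.37, -0.16, 0, 0, 0], [0.37, -0.16, 0, 0, 0], [0.27, -0.12, 0, 0, 0], [0.1, -0.04, 0, 0, 0], [-2.3, 1.0, 0, 0, 0], [-0.5, 0.2, 0, 0, 0], [0, 0, 0, 0, 0]]]'

```text
time: 46.4
tool_pos: [0.558, 0.018, 0.4412]
ee_rot: [0.001, -0.549, 0.836, -0.0]
wrist_force: [0.8, -0.4, -1.3]
opening: 0.135
finger_force: 61.7
```

```bash
python3 -W ignore - <<'E'
from h import *
st();occ()
E
```

```text
t 46.4 p [558.   18.  441.2] closeyaw 156.62 q [ 0.31  0.26  0.21  0.   -1.52 -0.72] F [ 0.8 -0.4 -1.3] op 0.135 ff 61.7
scene scoop 16 lat [16  0  0  0  0  0] x [3 5 3 4 1] | bowl 515 az [ 39  98  53   0   0   2  13   0   1 168  65  76] | tray 22
top scoop 3 lat [1 1 1 0 0 0] x [3 0 0 0 0] | bowl 432 az [77 82 73  0  0  4 79  9  1  0 32 75] | tray 0
```

>>> step_arm --commands '[[[-2.2, 0, 0, 0, 0], [-3.5, -1.7, 0, 0, 0], [-3.5, -2, 0, 0, 0], [-3.5, -2, 0, 0, 0], [-3.5, -2, -2, 0, 0], [0, 0, -4, 0, 0], [0, 0, -4, 0, 0], [0, 0, 0, 0, 0]]]'

```text
time: 47.5
tool_pos: [0.394, -0.0595, 0.3358]
ee_rot: [-0.004, -0.548, 0.836, 0.003]
wrist_force: [-1.7, -0.3, -2.5]
opening: 0.131
finger_force: 61.7
```

```bash
python3 -W ignore - <<'E'
from h import *
st(396.1,-59.1,259.8,-23.4);c,P=cap("top");save(c,"bowl8.png",(225,140,345,260),5)
E
```

```text
t 47.5 p [394.  -59.5 335.8] closeyaw 156.49 q [ 0.25 -0.01 -0.38 -0.   -1.21 -0.66] F [-1.7 -0.3 -2.5] op 0.131 ff 61.7
go cm [ 0.21  0.04 -7.6 ] turn 0.11
```

View pics/bowl8.png

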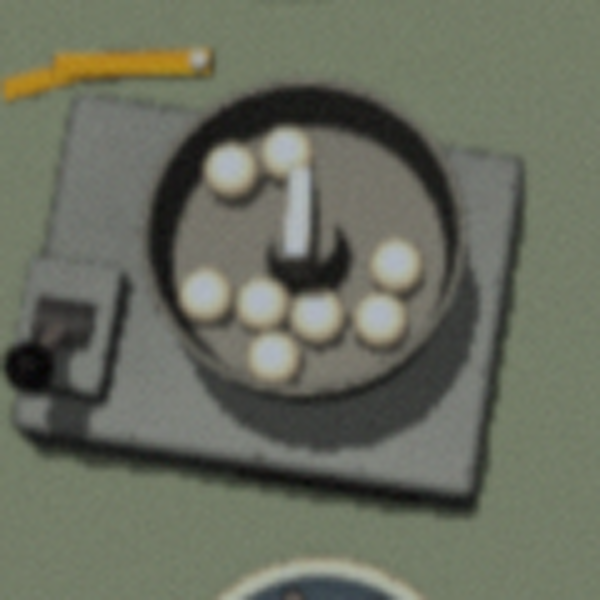

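All 8 balls are in the bowl (2 at the top, 6 at the bottom). I'll set the scoop down now.

>>> step_arm --commands '[[[0.21, 0.04, -2, 0, 0], [0, 0, -2.5, 0, 0], [0, 0, -1.6, 0, 0], [0, 0, -0.8, 0, 0], [0, 0, -0.4, 0, 0], [0, 0, -0.25, 0, 0], [0, 0, 0, 0, 0], [0, 0, 0, 0, 0]]]'

```text
time: 48.35
tool_pos: [0.3989, -0.0586, 0.2656]
ee_rot: [0.001, -0.549, 0.836, -0.0]
wrist_force: [0.2, -0.5, -2.7]
opening: 0.131
finger_force: 61.7
```

```bash
python3 -W ignore - <<'E'
from h import *
st(396.1,-59.1,259.3,-23.4)
E
```

```text
t 48.35 p [398.9 -58.6 265.6] closeyaw 156.58 q [ 0.25  0.06 -0.5   0.   -1.01 -0.66] F [ 0.2 -0.5 -2.7] op 0.131 ff 61.7
go cm [-0.28 -0.05 -0.63] turn 0.02
```

>>> step_arm --commands '[[[-0.28, -0.05, -0.3, 0, 0], [0, 0, -0.2, 0, 0], [0, 0, -0.13, 0, 0], [0, 0, 0, 0, 0]]]'

```text
time: 48.75
tool_pos: [0.3955, -0.0594, 0.2594]
ee_rot: [-0.0, -0.549, 0.836, -0.0]
wrist_force: [-4.2, -0.8, 9.5]
opening: 0.135
finger_force: 63.4
```

>>> step_arm --commands '[[[0, 0, 0, 0, 0.3], [0, 0, 0, 0, 0.6], [0, 0, 0, 0, 1], [0, 0, 0, 0, 1], [0, 0, 0, 0, 1], [0, 0, 0, 0, 1], [0, 0, 2, 0, 1], [0, 0, 4, 0, 1]]]'

```text
time: 49.55
tool_pos: [0.3946, -0.0593, 0.3168]
ee_rot: [-0.003, -0.549, 0.836, 0.002]
wrist_force: [0.2, 1.0, -0.2]
opening: 0.997
finger_force: 0.0
```

>>> step_arm --commands '[[[0, 0, 4, 0, 0.5], [0, 0, 4, 0, 0], [0, 0, 0, 0, 0], [0, 0, 0, 0, 0]]]'

```text
time: 49.95
tool_pos: [0.3958, -0.0591, 0.399]
ee_rot: [0.001, -0.549, 0.836, -0.0]
wrist_force: [-0.6, -0.7, -0.9]
opening: 0.33
finger_force: 0.0
```

```bash
python3 -W ignore - <<'E'
from h import *
st()
c,_=cap("top");Q=np.nanmean([cap("top")[1] for _ in range(4)],0)
m=np.zeros((480,640),bool);m[140:260,215:270]=1
t=m&(Q[...,2]>.145)&(np.hypot(Q[...,0]-.6608,Q[...,1]+.0264)>.09);print("tip",Q[t].mean(0),t.sum())
E
```

```text
t 49.95 p [395.8 -59.1 399. ] closeyaw 156.57 q [ 0.25 -0.05 -0.25 -0.   -1.37 -0.66] F [-0.6 -0.7 -0.9] op 0.33 ff 0.0
tip [0.52610654 0.0517741  0.35328322] 155
```

>>> step_arm --commands '[[[3, 3.5, 0, 3, 0], [3, 3.5, 0, 3, 0], [3, 3.5, 0, 3, 0], [3, 3.5, 0, 3, 0], [3, 3.6, 0, 3, 0], [0, 0, -3, 0, 0], [0, 0, -3, 0, 0], [0, 0, -2.3, 0, 0]]]'

```text
time: 51.0
tool_pos: [0.5454, 0.1171, 0.3124]
ee_rot: [-0.002, -0.653, 0.757, 0.001]
wrist_force: [0.3, 0.6, 0.6]
opening: 0.0
finger_force: 0.0
```

>>> step_arm --commands '[[[0, 0, 0, 0, 0], [0, 0, 0, 0, 0]]]'

```text
time: 51.2
tool_pos: [0.5459, 0.1167, 0.3156]
ee_rot: [-0.001, -0.653, 0.757, -0.0]
wrist_force: [-0.5, 0.3, 0.2]
opening: -0.0
finger_force: 0.0
```

```bash
python3 -W ignore - <<'E'
from h import *
st(545.8,117.3,316,-8.4)
Q=np.nanmean([cap("scene")[1] for _ in range(4)],0)
t=(abs(Q[...,0]-.596)<.03)&(abs(Q[...,1]-.11)<.025)&(Q[...,2]>.142)&(Q[...,2]<.17);print("tip",Q[t].mean(0),Q[t].min(0),Q[t].max(0),t.sum())
f=(abs(Q[...,0]-.546)<.06)&(abs(Q[...,1]-.117)<.04)&(Q[...,2]>.13)&(Q[...,2]<.17)&(Q[...,0]<.575);print("finger",f.sum(),Q[f].min(0),Q[f].max(0))
E
```

```text
t 51.2 p [545.9 116.7 315.6] closeyaw 171.58 q [ 0.49  0.31 -0.04  0.   -1.22 -0.64] F [-0.5  0.3  0.2] op -0.0 ff 0.0
go cm [-0.01  0.06  0.04] turn 0.02
tip [0.6025603  0.11449081 0.15691268] [0.59064054 0.10251166 0.14226252] [0.61017275 0.12664428 0.16483687] 112
finger 92 [0.51226763 0.09768165 0.14190791] [0.56165887 0.12951616 0.16977881]
```

>>> step_arm --commands '[[[0.99, -0.15, 0, 0, 0], [0.99, -0.15, 0, 0, 0], [0.99, -0.15, 0, 0, 0], [0.99, -0.15, 0, 0, 0], [0.99, -0.15, 0, 0, 0], [0.99, -0.15, 0, 0, 0], [0.99, -0.15, 0, 0, 0], [0.99, -0.15, 0, 0, 0]]]'

```text
time: 52.2
tool_pos: [0.6258, 0.1046, 0.3153]
ee_rot: [-0.0, -0.653, 0.757, 0.0]
wrist_force: [-0.2, -0.4, -1.8]
opening: 0.003
finger_force: 0.4
```

>>> step_arm --commands '[[[0.99, -0.15, 0, 0, 0], [0.5, -0.07, 0, 0, 0], [0.3, -0.04, 0, 0, 0], [0, 0, 0, 0, 0]]]'

```text
time: 52.6
tool_pos: [0.6432, 0.1022, 0.3154]
ee_rot: [0.0, -0.653, 0.757, -0.0]
wrist_force: [0.6, -0.2, -0.3]
opening: 0.003
finger_force: 0.0
```

```bash
python3 -W ignore - <<'E'
from h import *
st(643.4,102.9,316,-8.4)
E
```

```text
t 52.6 p [643.2 102.2 315.4] closeyaw 171.56 q [ 0.4   0.49  0.23  0.   -1.31 -0.54] F [ 0.6 -0.2 -0.3] op 0.003 ff 0.0
go cm [0.02 0.07 0.06] turn 0.04
```

>>> step_arm --commands '[[[0.3, -0.04, 0, 0, 0], [0, 0, 0, 0, 0]]]'

```text
time: 52.8
tool_pos: [0.6459, 0.1019, 0.3157]
ee_rot: [0.0, -0.653, 0.757, -0.0]
wrist_force: [0.4, 0.4, 0.4]
opening: 0.002
finger_force: 0.1
```

>>> step_arm --commands '[[[0.2, -0.03, 0, 0, 0], [0, 0, 0, 0, 0]]]'

```text
time: 53.0
tool_pos: [0.647, 0.1017, 0.3155]
ee_rot: [-0.001, -0.653, 0.757, 0.001]
wrist_force: [-5.8, 0.9, 2.4]
opening: -0.002
finger_force: 2.9
```

```bash
python3 -W ignore - <<'E'
from h import *
st()
Q=np.nanmean([cap("scene")[1] for _ in range(4)],0)
t=(abs(Q[...,0]-.68)<.04)&(abs(Q[...,1]-.1)<.03)&(Q[...,2]>.142)&(Q[...,2]<.17);print("tip",Q[t].mean(0),Q[t].min(0),Q[t].max(0),t.sum())
E
```

```text
t 53.0 p [647.  101.7 315.5] closeyaw 171.58 q [ 0.39  0.5   0.24 -0.   -1.32 -0.54] F [-5.8  0.9  2.4] op -0.002 ff 2.9
tip [0.66919566 0.10361786 0.15845801] [0.64033999 0.09064156 0.1427126 ] [0.68549952 0.11458865 0.16932887] 199
```

The lever hit its stop at 5.8 N, so it is fully on. I'll back off and do a last check.

>>> step_arm --commands '[[[-1, 0.15, 0, 0, 0], [-3, 0.45, 0, 0, 0], [-3, 0.45, 2, 0, 0], [-2, 2, 4, 0, 0], [-3, 4, 4, 0, 0], [-3, 4, 0, 0, 0], [-2, 4, 0, 0, 0], [0, 0, 0, 0, 0]]]'

```text
time: 54.0
tool_pos: [0.4823, 0.2468, 0.4075]
ee_rot: [0.001, -0.655, 0.755, 0.0]
wrist_force: [-0.1, -1.5, 0.2]
opening: -0.002
finger_force: 0.0
```

```bash
python3 -W ignore - <<'E'
from h import *
st()
c,P=cap("top");save(c,"final.png",(140,120,460,340),2.5)
Q=np.nanmean([cap("top")[1] for _ in range(4)],0)
t=(abs(Q[...,0]-.66)<.08)&(abs(Q[...,1]-.1)<.03)&(Q[...,2]>.145)&(Q[...,2]<.18)&(np.hypot(Q[...,0]-.6608,Q[...,1]+.0264)>.09);print("tip",Q[t].mean(0),t.sum())
r=np.hypot(Q[...,0]-.6608,Q[...,1]+.0264);print("rim z",np.nanmedian(Q[(r>.0765)&(r<.0805)][:,2]))
b=(abs(Q[...,0]-.41)<.08)&(abs(Q[...,1]+.067)<.08);
k=b&(Q[...,2]>.11)&(Q[...,2]<.14);print("scoop bar",Q[k].mean(0),k.sum()); k=b&(Q[...,2]>.012)&(Q[...,2]<.05);print("walls",cv2.minAreaRect((Q[k][:,:2]*1000).astype(np.float32)))
E
```

```text
t 54.0 p [482.3 246.8 407.5] closeyaw 171.87 q [ 0.76  0.24  0.09 -0.   -1.42 -0.9 ] F [-0.1 -1.5  0.2] op -0.002 ff 0.0
tip [0.67036491 0.09865346 0.15881224] 86
rim z 0.16884551201540082
scoop bar [ 0.39568961 -0.06021276  0.13004513] 83
walls ((414.91619873046875, -67.65127563476562), (97.90997314453125, 52.85945510864258), 67.27519226074219)
```

View pics/final.png

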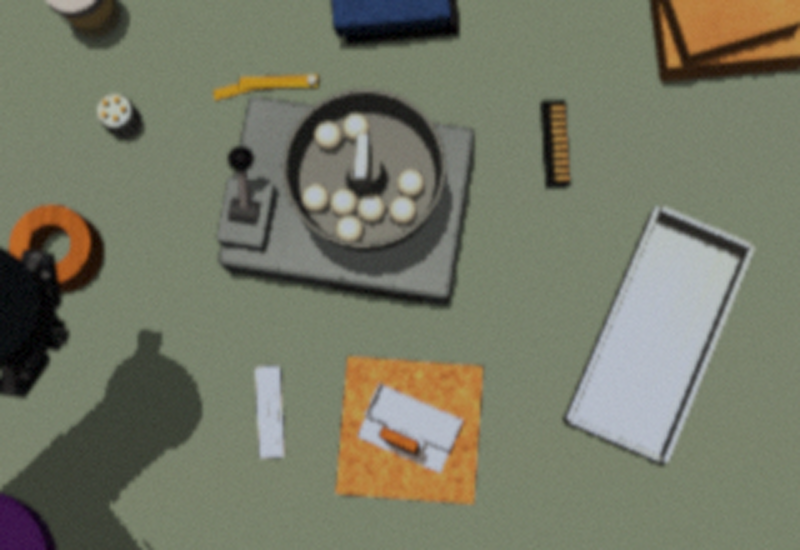

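The final picture shows 8 balls in the seated bowl, an empty tray, the lever on at (240,160) and the scoop in the middle of the mat at (413,428). Tip moved 76 mm, as expected for fully on.

```bash
python3 -c "
from station import manip
print(manip.job_done())"
```

```text
the job is handed in; nothing more can be done
None
```

The job is handed in: the bowl is seated over the dogs, all 8 balls are in it, the lever is fully on and the scoop lies flat in the middle of the mat, with no bystander seen to have moved; it took 54 s of the 210 s allowed, and the judge returned no verdict.

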